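# Fetch the pocket meter from behind the cans

## Robot

A 6-joint arm with a two-finger parallel gripper is mounted at the origin on the work surface. World frame = base frame: x ahead of the robot, y to its left, z up, the work surface at z = 0. Lengths are in mm, angles in rad, forces in N, time in s.
With the tool pointing down it reaches from about 275 to 750 mm from the base axis. Payload 10.2 kg.
Tool frame: the origin (TCP) lies between the finger pads; the fingertips stand 17 mm ahead of it and the grasp point (between the pads) lies 2 mm behind it; y points along the fingers, x is the direction in which the jaws open and shut, and the axes are right-handed (so a half turn about y gives the same grasp; the last joint's range is limited). The gripper opens to 85 mm and grips with 20 to 120 N. Pads are 22 mm wide; open, the fingers measure 114 mm over their backs; the gripper's body (76 mm by 85 mm) begins 54 mm behind the grasp point. The pads swing forward as they close: fully open they stand 13 mm farther back than shut.
Start: joints at [0.946, 0.313, 1.498, -0, 1.331, -0.223], TCP at [205.328, 483.189, 217.894] pointing down, gripper open.
Joint ranges: [-2.94, 2.94], [-0.97, 2.17], [0.19, 2.56], [-1.23, 4.37], [0.02, 3.11], [-2.88, 2.88]. Speed limits (rad/s): [2.39, 2.39, 3.01, 3.14, 3.14, 3.14].

## Interface

Orientations are given as a unit quaternion [w, x, y, z].
In Python, from rig import ctrl gives the robot as it stands.
- The arm moves only by the tool jog_arm, never from a script. Its argument "targets" is a list of rows, each an object with "offset": the shift along the tool's x, y, z in m, a list of three; "yaw": the turn about the tool's y in rad. In form: [{"offset": [dx, dy, dz], "yaw": yaw}, ...]. A call has 1 to 12 rows; each row is the pose to reach, as a shift and turn from the pose measured when the call began, along the tool's axes at that moment; what a row does not reach only later rows make up. A row lasts 1/12 s, in which the tool goes at most 41.7 mm and 7.16 degrees, less where a joint would pass 70% of its speed; a pose out of reach is approached as far as the arm can. A call with a gripper value outside its range is refused whole. "fingers" is the finger opening in m, from 0 to 0.0854, set as the call begins (left out, the last holds). The fingers move at their own pace and stop on an object; "grip_force" is the grip in N (left out, the last holds). Time passes only in rows, so rows that repeat a pose let the fingers close. It gives the time, the measured TCP pose, the force and the opening at its end, in the units of the state.
- ctrl.sense(): the state, without advancing time (a new reading comes with each control period).
- ctrl.capture(name): name is "scene" or "top"; returns a dict with "img" (480x640x3 uint8, red, green, blue), "intrinsics" (3x3 intrinsics, pixels), "T" (4x4, takes a point from camera to world coordinates). Camera axes: x right, y up, looking along -z (the intrinsics and any distortion apply to the point x, -y, -z); pixel columns grow to the right and rows downward; lengths in mm; the calibration is good to about 2 mm. A picture is of the moment at which its call begins. There is no depth.
- ctrl.finish_job(): hands the job in, once; it reports no verdict.
Trained networks look in the newest picture that a camera, given by its name, has taken for a name from the list of things; names that differ only in an ending like _2 or _b are one class to them, and where a whole thing is asked for, a point or a joint stands for the part that bears it (a point fixed in the world has none). Each returns a list of dicts, best first, with "score" (0 to 1); they miss things now and then, are a little off and sometimes report something else, mostly with a low value. They report only what shows in the picture. A call takes as long as a camera call. They do not tell look-alikes from the thing itself.
- ctrl.boxes_of(camera, target): "box" ([left, top, right, bottom] in pixels, round what is visible of it).
- ctrl.regions_of(camera, target): "region" (480x640 bool, what is visible of it) and "box" ([left, top, right, bottom] in pixels, round what is visible of it).
The state is a dict: "time_s": time; "joints": joint angles; "dq": joint speeds; "tau": joint torques, N m; "eef_pos": TCP position; "ee_rot": TCP orientation; "force": force on the tool from outside, world axes, zero at the start; "wrist_torque": the same for the moment, N m; "grip_width": opening from 0.0 (shut) to 1.0 (fully open).
Only numpy, scipy, OpenCV 4.12 (cv2) and the standard library are available. Lean on these libraries where they do the work, as an engineer would, in place of code of your own. Each camera call takes 0.05 s, during which the arm holds its last target.

## Task

The pocket meter lies behind a row of three tall things on the white board: first move all three (blue capacitor, red spray can, yellow flux bottle) off to the dark side mat, so that all stand there together. Then fetch the meter and lay it face up in the aluminium cradle, flat on its floor between the blue cheeks, and after that stand each of the three back on the pad of its own colour. Keep the three upright, set things down rather than drop them, and do not disturb the little green circuit board beside the cradle.

Things in the scene. Friction and masses are not known exactly. Their poses are not given: they have to be found in the camera images.
- capacitor: Blue can capacitor: diameter 50, body 100 high, two brass terminals on top up to 107. Round, stands upright; origin: centre of its underside, z up. About 0.2 kg. At the start it stands at the middle of its own coloured pad; the three stand in a row, centres 66 mm apart, in front of the meter (about 10 mm between their sides and the meter).
- spray: Red spray can with a white band and a narrower white cap: diameter 50 up to height 102, cap up to 122 (cap diameter 32). Round, stands upright; origin: centre of its underside, z up. About 0.2 kg. At the start it stands at the middle of its own coloured pad; the three stand in a row, centres 66 mm apart, in front of the meter (about 10 mm between their sides and the meter).
- flux: Yellow flux bottle with a pale label and a narrower black cap: diameter 47 up to height 100, cap up to 116 (cap diameter 26). Round, stands upright; origin: centre of its underside, z up. About 0.2 kg. At the start it stands at the middle of its own coloured pad; the three stand in a row, centres 66 mm apart, in front of the meter (about 10 mm between their sides and the meter).
- meter: Pocket multimeter, black with a grey face, pale green display and a dial: 120 (its x) x 56 (its y) x 28 mm (z, dial to 34), 0.22 kg. Origin: centre of its underside, z up out of the face, x along its length to the display end. At the start it lies on the white board (4 mm above the bench), its length roughly parallel to the row, on the far side of the row.
- pad_blue: Blue square, 62 x 62 x 2 mm (with a small tab towards the front), fixed, on a white board 4 mm thick: its top is 6 mm above the bench. Origin: centre of the square's underside; z up, x points from the row of pads towards the meter behind it, y runs along the row. Home of the capacitor.
- pad_red: Red square, 62 x 62 x 2 mm (with a small tab towards the front), fixed, on a white board 4 mm thick: its top is 6 mm above the bench. Origin: centre of the square's underside; z up, x points from the row of pads towards the meter behind it, y runs along the row. Home of the spray can.
- pad_yellow: Yellow square, 62 x 62 x 2 mm (with a small tab towards the front), fixed, on a white board 4 mm thick: its top is 6 mm above the bench. Origin: centre of the square's underside; z up, x points from the row of pads towards the meter behind it, y runs along the row. Home of the flux bottle.
- mat: Dark rubber side mat, fixed, 240 (its x) x 110 (its y) x 3 mm high; origin: centre of its underside, z up. Empty at the start; any places on it will do.
- cradle: Meter cradle, fixed: aluminium plate 152 (its x) x 86 (y) x 6 mm; blue end cheeks and corner lips up to 14 mm above the bench leave a bay 140 (x) x 76 (y) mm; the long sides are open over the middle 98 mm, for fingers. Origin: centre of its underside, z up. The meter lies along its x, either way round, on the floor 6 mm above the origin.
- pcb: Small loose green circuit board, 60 x 48 mm, up to 14 mm high, beside the cradle, its centre about 125 mm from the cradle's along the cradle's x; origin: centre of its underside. Leave it where it is.
Things that resemble listed ones, but are neither listed nor needed, are in the scene too. What is shaped like the meter but turquoise is not meant.

How it is judged:
By the outcome, as a careful person would: the job done as asked, in the order asked, and still so for the second after the job is handed in, with the robot touching nothing.
It also fails if it takes over 144 s, if anything falls off the work surface, if the arm or the gripper's body presses on something with over 40 N, if the wrist force passes 120 N, or if a joint passes its speed limit or range.

## Working session

There is one attempt and no reset: what is moved stays moved. The work goes in short steps, Python scripts to look and compute and a tool call to move; the robot and the scene stay as the last step left them, time stands still between calls to the robot, and variables do not carry over. Pictures are saved under pics/ and viewed, and the job is handed in when it is done.

Besides the shell and the picture viewer there is one more tool, called after "Emit:" in YAML: its name, and indented under it one key for each argument. jog_arm: Moves the arm, as the interface text tells. Its arguments: {"type":"object","properties":{"targets":{"type":"array"},"fingers":{"type":"number"},"grip_force":{"type":"number"}},"required":["targets"]}

```bash
mkdir -p pics; ls
python3 - <<'E'
from rig import ctrl
import cv2,numpy as np
print(ctrl.sense())
for n in ["scene","top"]:
    c=ctrl.capture(n); cv2.imwrite(f"pics/{n}0.png",c["img"][:,:,::-1]); print(n,c["intrinsics"],c["T"],[k for k in c])
    np.savez(f"{n}0.npz",**{k:c[k] for k in("img","intrinsics","T")})
E
```

```text
pics
{'time_s': 0.0, 'joints': array([ 9.45598822e-01,  3.13389803e-01,  1.49847705e+00,  2.35611851e-05,
        1.33098229e+00, -2.23444747e-01]), 'dq': array([-1.46844678e-03, -6.42581102e-04, -1.13736558e-03, -5.48798398e-04,
        3.07323033e-05, -1.96540866e-04]), 'tau': array([-1.33671970e-04, -4.12265897e+01, -2.59743100e+01, -1.96105088e-04,
        4.14988594e-03,  2.90797061e-05]), 'eef_pos': array([205.14815402, 482.94991514, 217.35084163]), 'ee_rot': array([-0.58956173,  0.58986048,  0.38976178, -0.39059868]), 'force': array([0.13443295, 0.23091484, 0.01800649]), 'wrist_torque': array([0.0239143 , 0.00600461, 0.02740783]), 'grip_width': 0.9998897289240924}
scene [[593.35346445   0.         323.14025396]
 [  0.         593.35346445 232.19979088]
 [  0.           0.           1.        ]] [[ 5.32191734e-01 -6.56798218e-01  5.34217240e-01  1.24229697e+03]
 [ 8.46612108e-01  4.09536256e-01 -3.39894091e-01 -5.59752159e+02]
 [ 4.46050438e-03  6.33163610e-01  7.74005134e-01  1.17867234e+03]
 [ 0.00000000e+00  0.00000000e+00  0.00000000e+00  1.00000000e+00]] ['img', 'intrinsics', 'T']
top [[499.04424517   0.         320.53952473]
 [  0.         499.04424517 235.97768249]
 [  0.           0.           1.        ]] [[-1.22357571e-01  9.72478427e-01 -1.98278423e-01  2.70440740e+02]
 [-9.92475171e-01 -1.18952833e-01  2.90388972e-02 -5.14336936e+01]
 [ 4.65392081e-03  2.00339541e-01  9.79715474e-01  9.88187668e+02]
 [ 0.00000000e+00  0.00000000e+00  0.00000000e+00  1.00000000e+00]] ['img', 'intrinsics', 'T']
```

View pics/scene0.png

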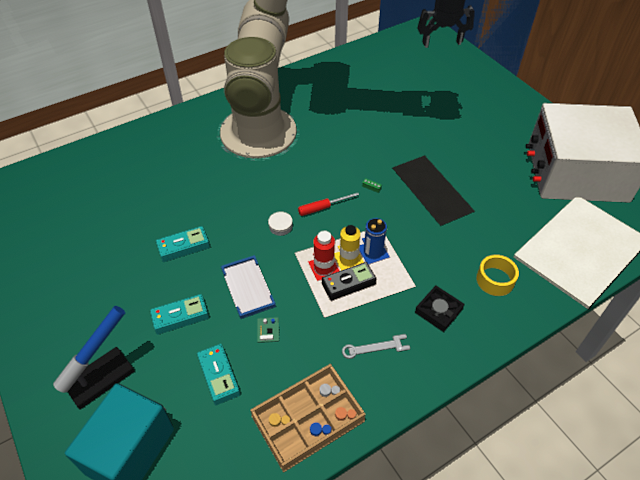

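View pics/top0.png

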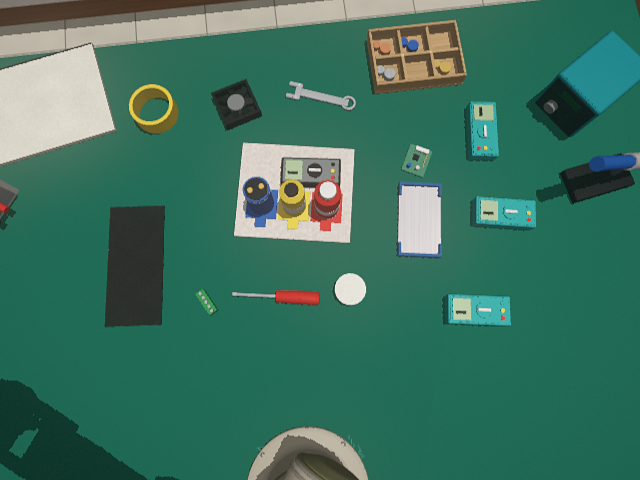

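```bash
cat > h.py <<'E'
import numpy as np,cv2
from scipy.spatial.transform import Rotation as R
from rig import ctrl
def ray(c,uv):
    K,T=c["intrinsics"],c["T"]; uv=np.atleast_2d(uv).astype(float)
    d=np.c_[(uv[:,0]-K[0,2])/K[0,0],-(uv[:,1]-K[1,2])/K[1,1],-np.ones(len(uv))]
    return T[:3,3],d@T[:3,:3].T
def onz(c,uv,z):
    o,d=ray(c,uv); return (o+d*((z-o[2])/d[:,2])[:,None])[:,:2]
def proj(c,P):
    K,T=c["intrinsics"],c["T"]; p=(np.atleast_2d(P)-T[:3,3])@T[:3,:3]
    return np.c_[K[0,0]*p[:,0]/-p[:,2]+K[0,2],K[1,1]*p[:,1]/p[:,2]+K[1,2]]
def load(n):
    z=np.load(n); return {k:z[k] for k in z}
def tool(s=None):
    s=s or ctrl.sense(); q=s["ee_rot"]; return s["eef_pos"],R.from_quat([q[1],q[2],q[3],q[0]]).as_matrix()
E
python3 - <<'E'
from h import *
p,M=tool(); print(M.round(3))
for n in ["top","scene"]:
    c=load(n+"0.npz")
    for t,z in [("pad_blue",6),("pad_red",6),("pad_yellow",6),("mat",3),("cradle",14),("meter",32),("capacitor",50),("spray",50),("flux",50),("pcb",2)]:
        for r in ctrl.regions_of(n,t)[:5]:
            if r["score"]<.3: continue
            m=r["region"].astype(np.uint8); cs,_=cv2.findContours(m,0,2); k=max(cs,key=cv2.contourArea).reshape(-1,2)
            w=onz(c,k,z).astype(np.float32); (cx,cy),sz,a=cv2.minAreaRect(w)
            print(n,t,round(r["score"],2),np.round(r["box"]),"c",round(cx,1),round(cy,1),np.round(sz),round(a,1))
E
```

```text
[[ 0.391 -0.001 -0.92 ]
 [ 0.92  -0.001  0.391]
 [-0.001 -1.     0.   ]]
top pad_blue 0.61 [248. 190. 281. 226.] c 538.7 24.5 [57. 81.] 23.4
top pad_red 0.68 [308. 195. 342. 229.] c 512.4 -96.1 [63. 65.] 82.5
top pad_yellow 0.74 [278. 191. 312. 226.] c 532.6 -34.0 [65. 78.] 83.2
top mat 0.75 [104. 203. 165. 326.] c 458.8 293.2 [112. 240.] 85.2
top cradle 0.62 [398. 180. 443. 256.] c 479.6 -281.3 [ 88. 154.] 80.2
top meter 0.7 [475. 195. 537. 230.] c 467.5 -444.9 [125.  61.] 78.8
top meter 0.65 [282. 158. 341. 187.] c 597.7 -76.8 [121.  61.] 83.1
top meter 0.59 [465. 100. 498. 160.] c 644.5 -434.9 [ 62. 127.] 82.2
top meter 0.37 [402. 181. 442. 258.] c 476.6 -276.9 [ 87. 154.] 80.2
top capacitor 0.9 [243. 175. 274. 216.] c 556.4 30.6 [79. 50.] 19.6
top spray 0.62 [314. 181. 338. 219.] c 532.1 -100.7 [51. 77.] 82.5
top flux 0.6 [279. 179. 303. 217.] c 544.0 -35.0 [73. 46.] 5.9
top pcb 0.72 [402. 146. 433. 179.] c 607.3 -298.5 [48. 61.] 63.2
scene pad_blue 0.62 [360. 247. 391. 265.] c 554.8 27.9 [65. 59.] 77.6
scene pad_yellow 0.55 [336. 253. 363. 269.] c 532.3 -59.7 [17. 51.] 84.3
scene mat 0.66 [391. 156. 475. 222.] c 458.9 290.4 [115. 242.] 85.1
scene cradle 0.73 [220. 254. 274. 319.] c 483.0 -286.5 [ 88. 161.] 80.3
scene meter 0.88 [196. 345. 241. 404.] c 658.2 -444.8 [ 58. 129.] 82.6
scene meter 0.81 [157. 228. 211. 261.] c 299.6 -368.1 [120.  76.] 81.0
scene meter 0.81 [151. 293. 208. 333.] c 480.6 -455.6 [120.  71.] 77.7
scene meter 0.74 [321. 261. 375. 302.] c 606.3 -83.2 [123.  70.] 81.0
scene capacitor 0.73 [365. 217. 386. 259.] c 544.3 33.6 [ 51. 127.] 48.7
scene spray 0.83 [312. 229. 335. 276.] c 517.2 -95.3 [ 49. 132.] 58.0
scene flux 0.81 [341. 221. 364. 267.] c 530.8 -30.9 [ 48. 127.] 52.7
scene pcb 0.59 [258. 318. 277. 344.] c 604.8 -300.2 [46. 62.] 60.6
scene pcb 0.47 [342. 222. 361. 266.] c 501.3 -8.2 [ 48. 132.] 51.4
```

```bash
cat >> h.py <<'E'
from scipy.optimize import minimize
SH=dict(capacitor=[(25,0),(25,100)],spray=[(25,0),(25,102),(16,102),(16,122)],flux=[(23.5,0),(23.5,100),(13,100),(13,116)])
def cyl(c,name,x,y,z0):
    S=8; m=np.zeros((480*S//1,640*S),np.uint8) if 0 else np.zeros((480*4,640*4),np.uint8)
    a=np.linspace(0,2*np.pi,40); s=SH[name]
    for i in range(0,len(s),2):
        P=np.concatenate([np.c_[x+r*np.cos(a),y+r*np.sin(a),0*a+z0+z] for r,z in s[i:i+2]])
        h=cv2.convexHull(((proj(c,P)+.5)*4).astype(np.float32)); cv2.fillPoly(m,[np.round(h).astype(np.int32)],1)
    return cv2.resize(m.astype(np.float32),(640,480),interpolation=cv2.INTER_AREA)
def fitcyl(c,reg,name,x,y,z0):
    g=reg.astype(np.float32)
    def f(p):
        m=cyl(c,name,p[0],p[1],z0); return 1-np.minimum(m,g).sum()/np.maximum(m,g).sum()
    r=minimize(f,[x,y],method="Nelder-Mead",options=dict(initial_simplex=[[x,y],[x+12,y],[x,y+12]],xatol=.1,fatol=1e-4))
    return r.x,1-r.fun
def best(n,t,xy,z,tol=60):
    "regions whose centre on plane z lies near xy"
    return None
E
python3 - <<'E'
from h import *
g=dict(capacitor=(540,30),spray=(520,-100),flux=(530,-35))
for n in ["top","scene"]:
    c=load(n+"0.npz")
    for t in g:
        r=ctrl.regions_of(n,t)[0]; print(n,t,*fitcyl(c,r["region"],t,*g[t],6))
    b=r
# zoom crops
c=load("top0.npz"); cv2.imwrite("pics/zt.png",cv2.resize(c["img"][135:250,225:450,::-1],None,fx=3.5,fy=3.5,interpolation=cv2.INTER_CUBIC))
c=load("scene0.npz"); cv2.imwrite("pics/zs.png",cv2.resize(c["img"][205:320,290:420,::-1],None,fx=5,fy=5,interpolation=cv2.INTER_CUBIC))
E
```

```text
top capacitor [552.31874657  29.83686447] 0.9321563839912415
top spray [528.80983542 -99.71850464] 0.9613107442855835
top flux [539.91479492 -34.49462891] 0.9006933569908142
scene capacitor [550.15154502  28.5530085 ] 0.9439088106155396
scene spray [ 527.36083484 -102.34399462] 0.9629256129264832
scene flux [537.03194983 -35.87715396] 0.9633327722549438
```

View pics/zt.png

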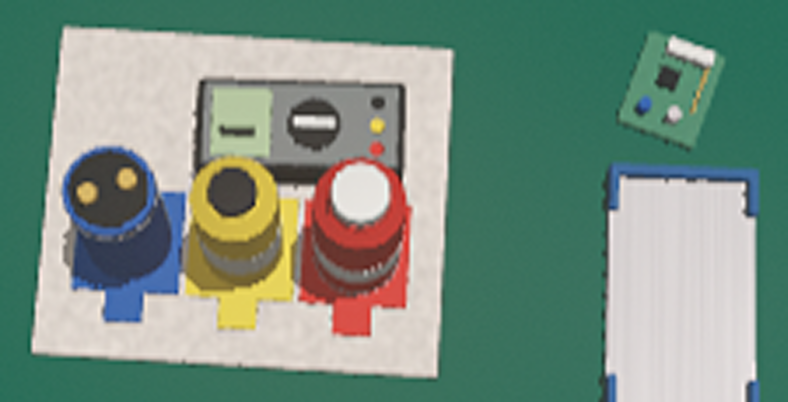

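View pics/zs.png

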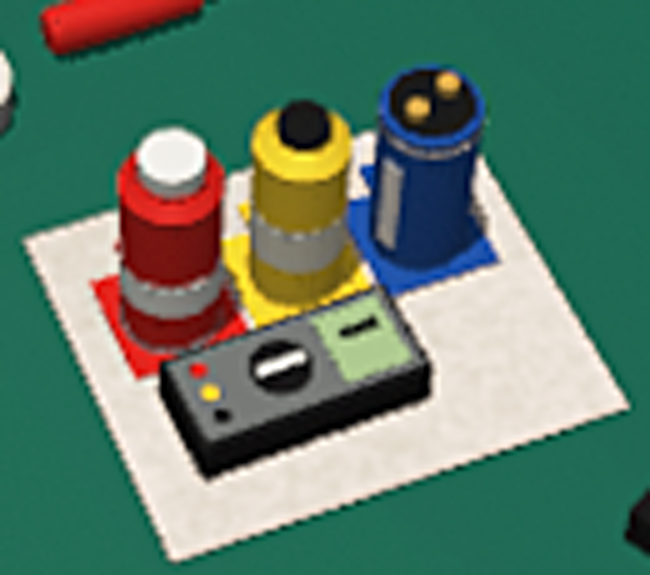

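```bash
cat >> h.py <<'E'
def go(x,y,z,ang=None):
    s=ctrl.sense(); p,M=tool(s); d=np.array([x,y,z])-p
    th=np.degrees(np.arctan2(M[1,0],M[0,0]))
    dy=0 if ang is None else (th-ang+90)%180-90
    print("t",round(s["time_s"],2),"pos",p.round(1),"ang",round(th,2),"tilt",M[:,1].round(3),"F",s["force"].round(1),"gw",round(s["grip_width"],3))
    print("offset m",(M.T@d/1000).round(4),"yaw",round(np.radians(dy),3),"deg",round(dy,1))
E
python3 -c "
from h import *
go(551,29.3,217,-10.06)"
```

```text
t 1.4 pos [205.3 483.2 217.9] ang 66.98 tilt [-0. -0. -1.] F [ 0.5 -1.  -0.9] gw 0.998
offset m [-0.2826  0.0009 -0.4957] yaw 1.345 deg 77.0
```

Emit:
jog_arm:
  targets:
    - {"offset":[-0.28,0,-0.49],"yaw":1.3}
    - {"offset":[-0.28,0,-0.49],"yaw":1.3}
    - {"offset":[-0.28,0,-0.49],"yaw":1.3}
    - {"offset":[-0.28,0,-0.49],"yaw":1.3}
    - {"offset":[-0.28,0,-0.49],"yaw":1.3}
    - {"offset":[-0.28,0,-0.49],"yaw":1.3}
    - {"offset":[-0.28,0,-0.49],"yaw":1.3}
    - {"offset":[-0.28,0,-0.49],"yaw":1.3}
    - {"offset":[-0.28,0,-0.49],"yaw":1.3}
    - {"offset":[-0.28,0,-0.49],"yaw":1.3}
    - {"offset":[-0.28,0,-0.49],"yaw":1.3}
    - {"offset":[-0.28,0,-0.49],"yaw":1.3}
  fingers: 0.07

```text
time_s: 2.4
eef_pos: [508.8, 83.1, 218.1]
ee_rot: [0.706, -0.705, 0.047, -0.048]
force: [0.5, 1.4, 0.5]
grip_width: 0.825
```

```bash
python3 -c "
from h import *
go(551,29.3,217,-10.06)"
```

```text
t 2.4 pos [508.8  83.1 218.1] ang -7.7 tilt [ 0.  0. -1.] F [0.5 1.4 0.5] gw 0.825
offset m [ 0.049   0.0011 -0.0476] yaw 0.041 deg 2.4
```

Emit:
jog_arm:
  targets:
    - {"offset":[0.025,0,-0.025],"yaw":0.04}
    - {"offset":[0.049,0,-0.0476],"yaw":0.041}
    - {"offset":[0.049,0,-0.0476],"yaw":0.041}
    - {"offset":[0.049,0.02,-0.0476],"yaw":0.041}
    - {"offset":[0.049,0.045,-0.0476],"yaw":0.041}
    - {"offset":[0.049,0.06,-0.0476],"yaw":0.041}
    - {"offset":[0.049,0.06,-0.0476],"yaw":0.041}

```text
time_s: 2.98
eef_pos: [549.4, 29.7, 155.0]
ee_rot: [0.705, -0.704, 0.064, -0.06]
force: [-0.1, 0.1, 0.0]
grip_width: 0.818
```

```bash
python3 -c "
from h import *
go(551,29.3,84,-10.06)
c=ctrl.capture('scene');cv2.imwrite('pics/s1.png',cv2.resize(c['img'][180:320,270:440,::-1],None,fx=4,fy=4))"
```

```text
t 2.98 pos [549.4  29.7 155. ] ang -10.04 tilt [-0.005  0.001 -1.   ] F [-0.1  0.1  0. ] gw 0.818
offset m [ 0.0021  0.071  -0.0002] yaw 0.0 deg 0.0
```

View pics/s1.png

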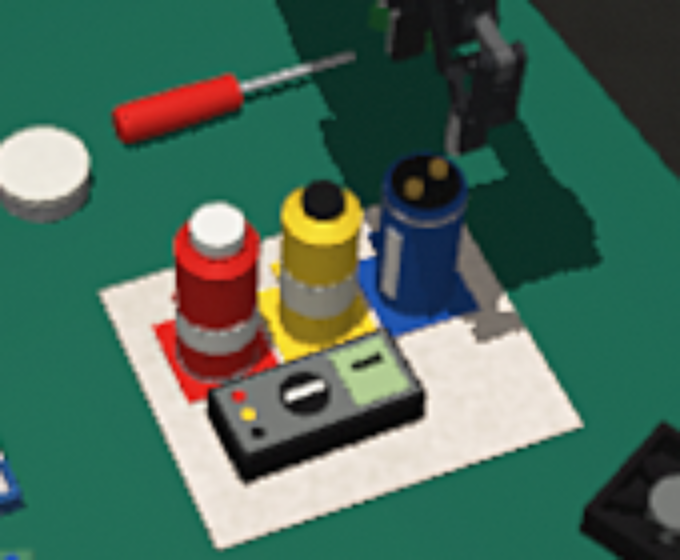

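```bash
python3 -c "
from h import *
c=load('scene0.npz')
print((proj(c,[[584,23.5,138],[515,35.7,138],[550,29,106]])-[270,180])*4)"
```

```text
[[455.62120902 187.23409771]
 [403.62519079 102.34864422]
 [424.82398733 180.59749641]]
```

```bash
python3 -c "
from h import *
for n,(a,b,x,y) in dict(scene=(150,250,330,430),top=(130,250,200,340)).items():
    c=ctrl.capture(n);P=proj(c,[[584,23.5,138],[515,35.7,138],[584,23.5,155],[515,35.7,155]])-[x,a]
    i=cv2.resize(c['img'][a:b,x:y,::-1],None,fx=5,fy=5,interpolation=cv2.INTER_CUBIC);i=np.clip(i.astype(float)*1.6,0,255).astype(np.uint8)
    for q in P: cv2.circle(i,tuple(int(v*5) for v in q),4,(0,0,255),-1)
    cv2.imwrite('pics/z1'+n+'.png',i)"
```

```text
(no output)
```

View pics/z1scene.png

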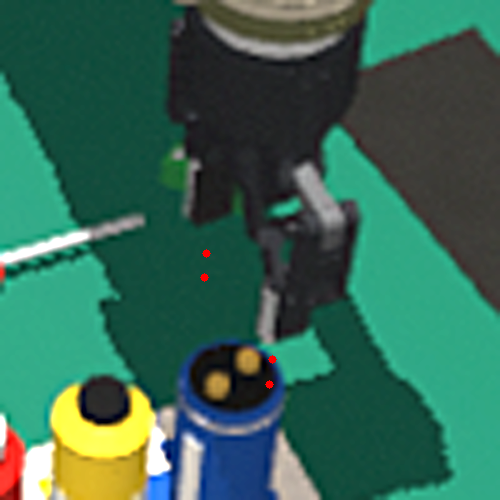

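View pics/z1top.png

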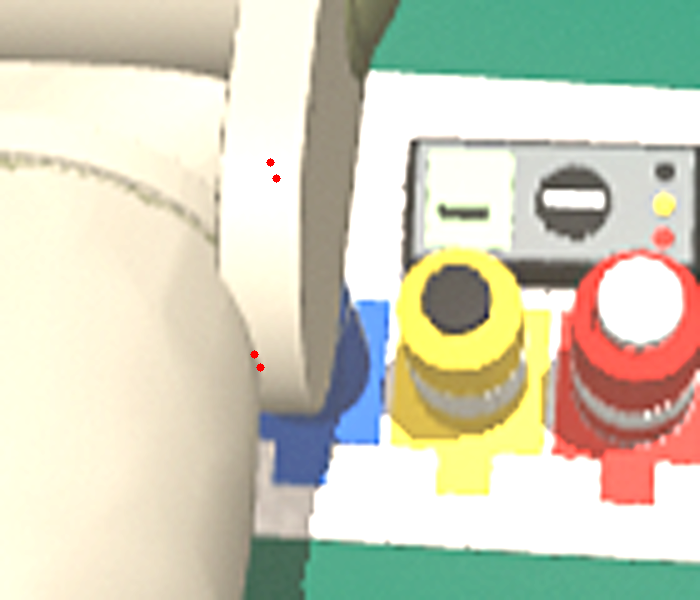

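Emit:
jog_arm:
  targets:
    - {"offset":[0.002,0.015,0],"yaw":0}
    - {"offset":[0.002,0.03,0],"yaw":0}
    - {"offset":[0.002,0.045,0],"yaw":0}
    - {"offset":[0.002,0.045,0],"yaw":0}
    - {"offset":[0.002,0.045,0],"yaw":0}
    - {"offset":[0.002,0.045,0],"yaw":0}
  fingers: 0.085

```text
time_s: 3.63
eef_pos: [554.3, 29.1, 115.9]
ee_rot: [-0.704, 0.704, -0.06, 0.063]
force: [0.2, -0.2, 1.2]
grip_width: 0.995
```

```bash
cat >> h.py <<'E'
def snap(n,name,box=None,f=5,pts=[],gain=1.5):
    c=ctrl.capture(n);x,y,X,Y=box or (0,0,640,480)
    i=cv2.resize(c['img'][y:Y,x:X,::-1],None,fx=f,fy=f,interpolation=cv2.INTER_CUBIC);i=np.clip(i.astype(float)*gain,0,255).astype(np.uint8)
    if len(pts):
        for q in proj(c,pts)-[x,y]: cv2.circle(i,tuple(int(v*f) for v in q),3,(255,0,255),-1)
    cv2.imwrite('pics/'+name,i); np.savez(n+'_last.npz',**c); return c
E
python3 -c "
from h import *
go(551,29.3,84,-10.06)
snap('scene','s2.png',(320,160,440,280))"
```

```text
t 3.63 pos [554.3  29.1 115.9] ang -10.02 tilt [ 0.005 -0.001 -1.   ] F [ 0.2 -0.2  1.2] gw 0.995
offset m [-0.0035  0.0319 -0.0004] yaw 0.001 deg 0.0
```

View pics/s2.png

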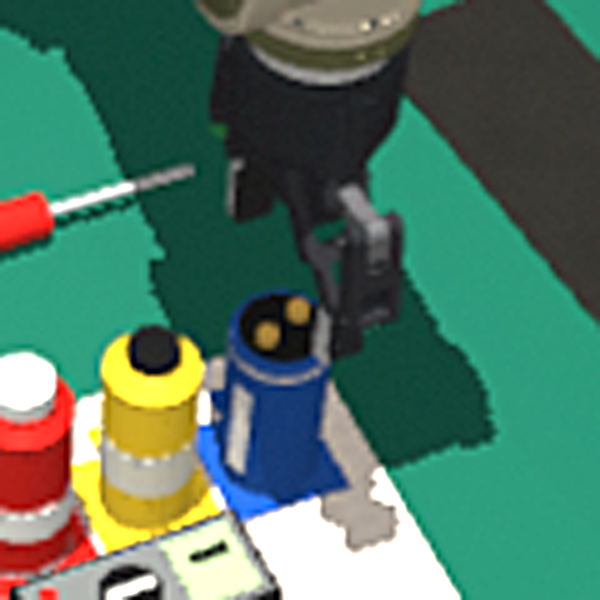

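```bash
python3 -c "
from h import *
c=load('scene0.npz')
e=np.array([.985,-.175,0])
for z in(112,130,145):
  for s in(-42,0,42):
    print(z,s,((proj(c,np.array([554,29,z])+s*e)-[320,160])*5).round())
print(((proj(c,[551,29,106])-[320,160])*5).round())"
```

```text
112 -42 [[249. 261.]]
112 0 [[287. 323.]]
112 42 [[326. 388.]]
130 -42 [[252. 236.]]
130 0 [[290. 298.]]
130 42 [[329. 363.]]
145 -42 [[254. 214.]]
145 0 [[292. 277.]]
145 42 [[332. 342.]]
[[282. 327.]]
```

Emit:
jog_arm:
  targets:
    - {"offset":[-0.003,0.01,0],"yaw":0}
    - {"offset":[-0.003,0.02,0],"yaw":0}
    - {"offset":[-0.003,0.03,0],"yaw":0}
    - {"offset":[-0.003,0.032,0],"yaw":0}
    - {"offset":[-0.003,0.032,0],"yaw":0}
    - {"offset":[-0.003,0.032,0],"yaw":0}
  fingers: 0.06

```text
time_s: 4.18
eef_pos: [551.5, 29.5, 83.7]
ee_rot: [-0.704, 0.704, -0.06, 0.063]
force: [0.8, -0.1, -0.2]
grip_width: 0.704
```

```bash
python3 -c "
from h import *
go(551,29.3,84,-10.06)
snap('scene','s3.png',(320,160,440,280))"
```

```text
t 4.18 pos [551.5  29.5  83.7] ang -10.03 tilt [ 0.004 -0.001 -1.   ] F [ 0.8 -0.1 -0.2] gw 0.704
offset m [-0.0005 -0.0003 -0.0003] yaw 0.001 deg 0.0
```

View pics/s3.png

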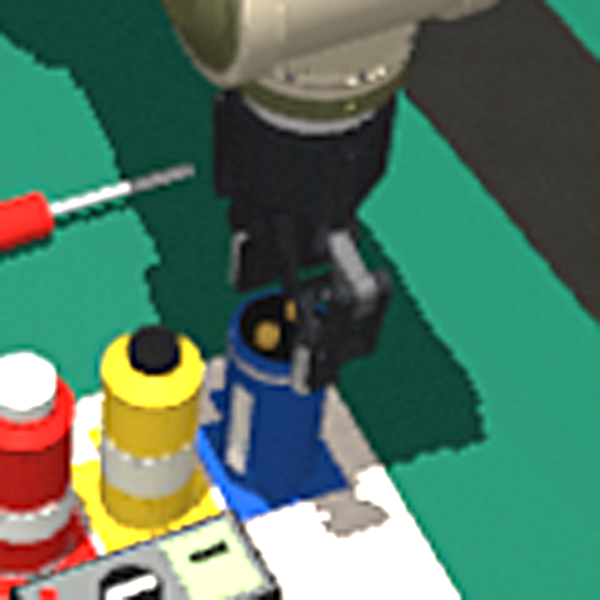

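```bash
python3 -c "
from h import *
c=load('scene0.npz')
e=np.array([.985,-.175,0]);f=np.array([.175,.985,0])
for z in(70,85,100):
  for s in(-30,30):
   for w in (-11,11):
    print(z,s,w,((proj(c,np.array([551.5,29,z])+s*e+w*f)-[320,160])*5).round())
"
```

```text
70 -30 -11 [[230. 338.]]
70 -30 11 [[271. 325.]]
70 30 -11 [[283. 428.]]
70 30 11 [[325. 415.]]
85 -30 -11 [[232. 318.]]
85 -30 11 [[274. 305.]]
85 30 -11 [[286. 409.]]
85 30 11 [[328. 395.]]
100 -30 -11 [[234. 298.]]
100 -30 11 [[276. 285.]]
100 30 -11 [[288. 389.]]
100 30 11 [[331. 375.]]
```

Emit:
jog_arm:
  targets:
    - {"offset":[0,0.01,0],"yaw":0}
    - {"offset":[0,0.016,0],"yaw":0}
    - {"offset":[0,0.016,0],"yaw":0}
    - {"offset":[0,0.016,0],"yaw":0}

```text
time_s: 4.57
eef_pos: [551.5, 29.5, 67.5]
ee_rot: [-0.704, 0.704, -0.06, 0.063]
force: [-0.3, -0.4, -0.0]
grip_width: 0.705
```

Emit:
jog_arm:
  targets:
    - {"offset":[0,0,0],"yaw":0}
    - {"offset":[0,0,0],"yaw":0}
    - {"offset":[0,0,0],"yaw":0}
    - {"offset":[0,0,0],"yaw":0}
    - {"offset":[0,0,0],"yaw":0}
    - {"offset":[0,0,0],"yaw":0}
  fingers: 0.03
  grip_force: 30

```text
time_s: 5.07
eef_pos: [551.7, 29.5, 67.9]
ee_rot: [-0.704, 0.704, -0.06, 0.063]
force: [-2.3, -0.0, 5.9]
grip_width: 0.57
```

```bash
python3 -c "
from h import *
go(551,29.3,84,-10.06)
snap('scene','s4.png',(320,160,440,280))"
```

```text
t 5.07 pos [551.7  29.5  67.9] ang -10.02 tilt [ 0.004 -0.001 -1.   ] F [-2.3 -0.   5.9] gw 0.57
offset m [-0.0006 -0.0161 -0.0003] yaw 0.001 deg 0.0
```

View pics/s4.png

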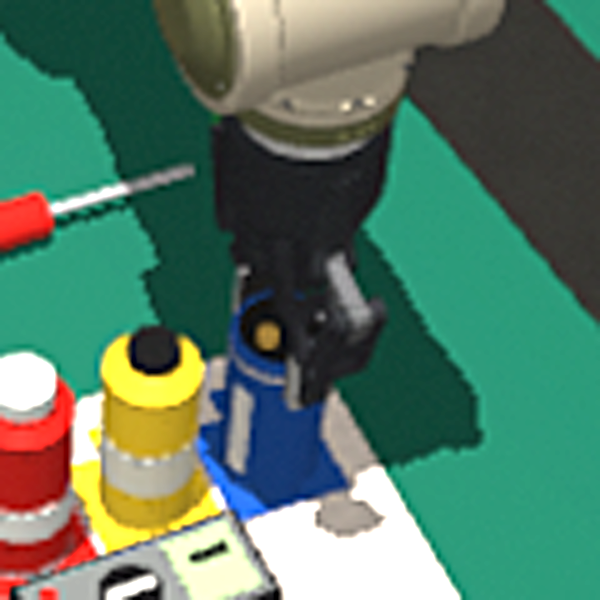

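Emit:
jog_arm:
  targets:
    - {"offset":[0,-0.005,0],"yaw":0}
    - {"offset":[0,-0.015,0],"yaw":0}
    - {"offset":[0,-0.03,0],"yaw":0}
    - {"offset":[0,-0.055,0],"yaw":0}
    - {"offset":[0,-0.085,0],"yaw":0}
    - {"offset":[0,-0.115,0],"yaw":0}
    - {"offset":[0,-0.14,0],"yaw":0}
    - {"offset":[0,-0.15,0],"yaw":0}
    - {"offset":[0,-0.15,0],"yaw":0}
    - {"offset":[0,-0.15,0],"yaw":0}
  grip_force: 45

```text
time_s: 5.95
eef_pos: [550.6, 29.7, 216.9]
ee_rot: [-0.704, 0.704, -0.061, 0.063]
force: [-0.5, -0.7, -3.3]
grip_width: 0.57
```

```bash
python3 -c "
from h import *
go(537,285,218,-10.06)
snap('scene','s5.png',(280,100,480,280),4)"
```

```text
t 5.95 pos [550.6  29.7 216.9] ang -10.03 tilt [ 0.003 -0.    -1.   ] F [-0.5 -0.7 -3.3] gw 0.57
offset m [-0.0579 -0.0013  0.2491] yaw 0.001 deg 0.0
```

View pics/s5.png

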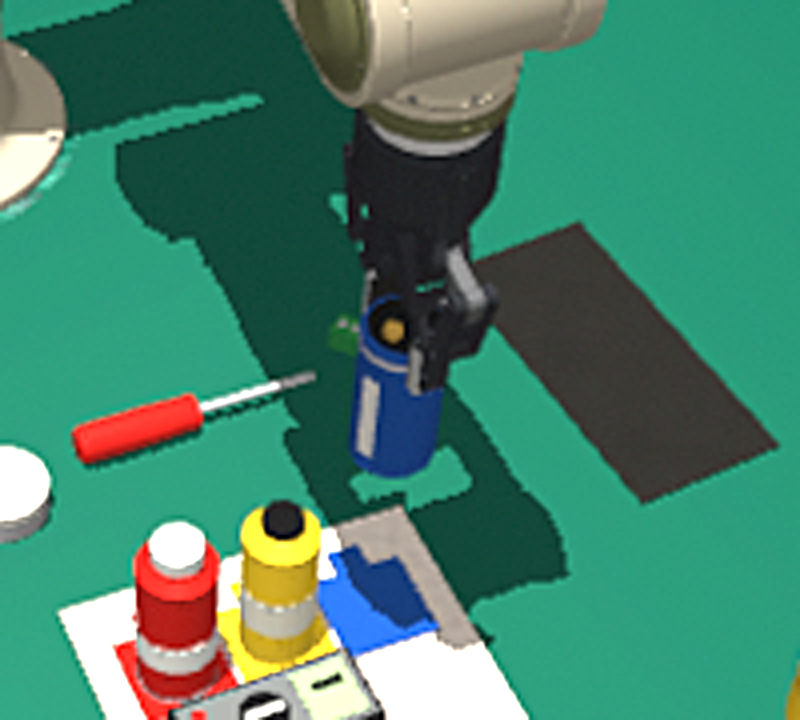

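Emit:
jog_arm:
  targets:
    - {"offset":[-0.005,0,0.02],"yaw":0}
    - {"offset":[-0.012,0,0.05],"yaw":0}
    - {"offset":[-0.02,0,0.085],"yaw":0}
    - {"offset":[-0.028,0,0.12],"yaw":0}
    - {"offset":[-0.036,0,0.155],"yaw":0}
    - {"offset":[-0.044,0,0.19],"yaw":0}
    - {"offset":[-0.052,0,0.22],"yaw":0}
    - {"offset":[-0.058,0,0.24],"yaw":0}
    - {"offset":[-0.058,0,0.249],"yaw":0}
    - {"offset":[-0.058,0,0.249],"yaw":0}
    - {"offset":[-0.058,0.03,0.249],"yaw":0}
    - {"offset":[-0.058,0.05,0.249],"yaw":0}

```text
time_s: 7.0
eef_pos: [536.6, 283.6, 163.9]
ee_rot: [-0.704, 0.705, -0.062, 0.062]
force: [0.2, -0.6, -3.9]
grip_width: 0.573
```

```bash
python3 -c "
from h import *
go(537,285,65.3,-10.06)"
```

```text
t 7.0 pos [536.6 283.6 163.9] ang -10.08 tilt [ 0.    -0.001 -1.   ] F [ 0.2 -0.6 -3.9] gw 0.573
offset m [0.0001 0.0986 0.0016] yaw -0.0 deg -0.0
```

Emit:
jog_arm:
  targets:
    - {"offset":[0,0.025,0.001],"yaw":0}
    - {"offset":[0,0.05,0.001],"yaw":0}
    - {"offset":[0,0.07,0.001],"yaw":0}
    - {"offset":[0,0.085,0.001],"yaw":0}
    - {"offset":[0,0.092,0.001],"yaw":0}
    - {"offset":[0,0.095,0.001],"yaw":0}
    - {"offset":[0,0.0965,0.001],"yaw":0}
    - {"offset":[0,0.0975,0.001],"yaw":0}
    - {"offset":[0,0.098,0.001],"yaw":0}
    - {"offset":[0,0.098,0.001],"yaw":0}

```text
time_s: 7.83
eef_pos: [537.1, 284.5, 66.6]
ee_rot: [-0.704, 0.705, -0.062, 0.063]
force: [0.8, 0.5, -2.4]
grip_width: 0.568
```

```bash
python3 -c "
from h import *
go(537,285,65.3,-10.06)"
```

```text
t 7.83 pos [537.1 284.5  66.6] ang -10.08 tilt [ 0.001 -0.001 -1.   ] F [ 0.8  0.5 -2.4] gw 0.568
offset m [-0.0002  0.0013  0.0005] yaw -0.0 deg -0.0
```

Emit:
jog_arm:
  targets:
    - {"offset":[0,0.0005,0],"yaw":0}
    - {"offset":[0,0.001,0],"yaw":0}
    - {"offset":[0,0.0015,0],"yaw":0}
    - {"offset":[0,0.0015,0],"yaw":0}
    - {"offset":[0,0.0015,0],"yaw":0}

```text
time_s: 8.25
eef_pos: [537.2, 284.5, 65.1]
ee_rot: [-0.704, 0.705, -0.062, 0.063]
force: [0.3, 0.6, -2.0]
grip_width: 0.568
```

Emit:
jog_arm:
  targets:
    - {"offset":[0,0.0005,0],"yaw":0}
    - {"offset":[0,0.001,0],"yaw":0}
    - {"offset":[0,0.0015,0],"yaw":0}
    - {"offset":[0,0.0015,0],"yaw":0}
    - {"offset":[0,0.0015,0],"yaw":0}

```text
time_s: 8.67
eef_pos: [537.3, 284.8, 65.0]
ee_rot: [0.704, -0.704, 0.061, -0.063]
force: [-3.7, -0.2, 8.8]
grip_width: 0.573
```

Emit:
jog_arm:
  targets:
    - {"offset":[0,0,0],"yaw":0}
    - {"offset":[0,0,0],"yaw":0}
    - {"offset":[0,0,0],"yaw":0}
    - {"offset":[0,-0.01,0],"yaw":0}
    - {"offset":[0,-0.03,0],"yaw":0}
    - {"offset":[0,-0.06,0],"yaw":0}
    - {"offset":[0,-0.09,0],"yaw":0}
    - {"offset":[0,-0.09,0],"yaw":0}
  fingers: 0.066

```text
time_s: 9.33
eef_pos: [539.4, 285.6, 161.9]
ee_rot: [0.706, -0.703, 0.058, -0.066]
force: [0.6, 0.4, 1.7]
grip_width: 0.777
```

```bash
python3 -c "
from h import *
go(539.3,-35.7,160,-10.06)
snap('scene','s6.png',(280,100,480,280),4)"
```

```text
t 9.33 pos [539.4 285.6 161.9] ang -10.06 tilt [ 0.013  0.003 -1.   ] F [0.6 0.4 1.7] gw 0.777
offset m [ 0.0559  0.001  -0.3164] yaw 0.0 deg 0.0
```

View pics/s6.png

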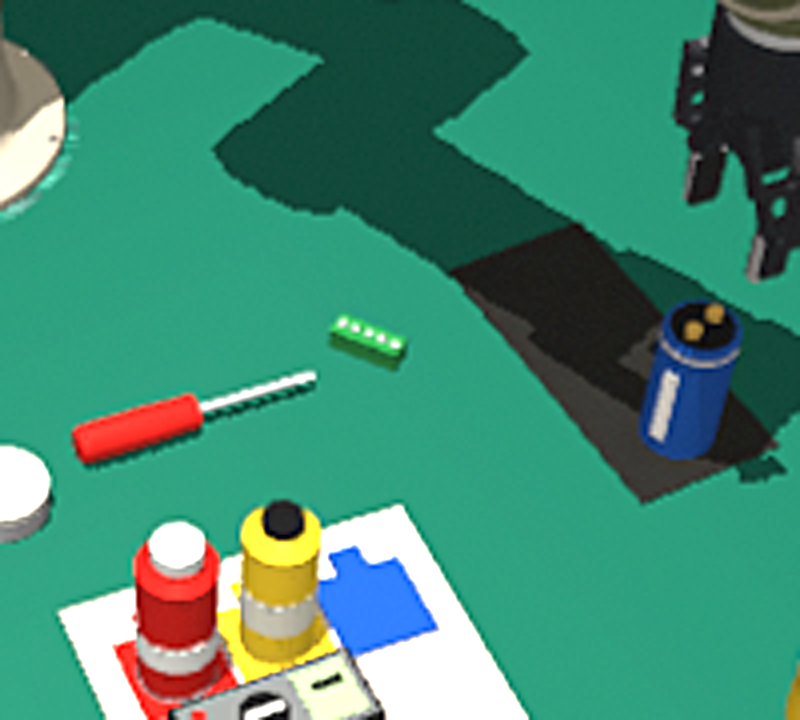

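```bash
python3 -c "
from h import *
c=load('scene_last.npz')
for z in(145,162,178): print(z,((proj(c,[[572,280,z],[507,291,z]])-[280,100])*4).round())"
```

```text
145 [[747. 316.]
 [692. 246.]]
162 [[753. 296.]
 [697. 226.]]
178 [[758. 277.]
 [701. 207.]]
```

Emit:
jog_arm:
  targets:
    - {"offset":[0.007,0,-0.04],"yaw":0}
    - {"offset":[0.014,0,-0.08],"yaw":0}
    - {"offset":[0.021,0,-0.12],"yaw":0}
    - {"offset":[0.028,0,-0.16],"yaw":0}
    - {"offset":[0.035,0,-0.2],"yaw":0}
    - {"offset":[0.042,0,-0.24],"yaw":0}
    - {"offset":[0.049,0,-0.28],"yaw":0}
    - {"offset":[0.055,0,-0.307],"yaw":0}
    - {"offset":[0.056,0,-0.3164],"yaw":0}
    - {"offset":[0.056,0,-0.3164],"yaw":0}
    - {"offset":[0.056,0,-0.3164],"yaw":0}
  fingers: 0.075

```text
time_s: 10.3
eef_pos: [538.1, -35.4, 157.8]
ee_rot: [0.705, -0.703, 0.059, -0.065]
force: [-0.5, 0.5, 0.3]
grip_width: 0.88
```

```bash
python3 -c "
from h import *
go(539.3,-35.7,72,-10.06)"
```

```text
t 10.3 pos [538.1 -35.4 157.8] ang -10.08 tilt [ 0.008  0.002 -1.   ] F [-0.5  0.5  0.3] gw 0.88
offset m [ 0.0006  0.0858 -0.0004] yaw -0.0 deg -0.0
```

Emit:
jog_arm:
  targets:
    - {"offset":[0.001,0.03,0],"yaw":0}
    - {"offset":[0.001,0.055,0],"yaw":0}
    - {"offset":[0.001,0.075,0],"yaw":0}
    - {"offset":[0.001,0.085,0],"yaw":0}
    - {"offset":[0.001,0.086,0],"yaw":0}
    - {"offset":[0.001,0.086,0],"yaw":0}
    - {"offset":[0.001,0.086,0],"yaw":0}
  fingers: 0.062

```text
time_s: 10.88
eef_pos: [540.5, -34.9, 73.1]
ee_rot: [0.705, -0.703, 0.058, -0.065]
force: [0.4, 0.3, 0.4]
grip_width: 0.722
```

Emit:
jog_arm:
  targets:
    - {"offset":[0,0,0],"yaw":0}
    - {"offset":[0,0,0],"yaw":0}
    - {"offset":[0,0,0],"yaw":0}
    - {"offset":[0,0,0],"yaw":0}
    - {"offset":[0,0,0],"yaw":0}
    - {"offset":[0,0,0],"yaw":0}
  fingers: 0.03
  grip_force: 45

```text
time_s: 11.38
eef_pos: [541.1, -35.0, 74.8]
ee_rot: [0.705, -0.704, 0.058, -0.066]
force: [-2.2, 0.8, 8.0]
grip_width: 0.53
```

```bash
python3 -c "
from h import *
go(539.3,-35.7,72,-10.06)
snap('scene','s7.png',(280,150,420,290),4)"
```

```text
t 11.38 pos [541.1 -35.   74.8] ang -10.04 tilt [ 0.012  0.001 -1.   ] F [-2.2  0.8  8. ] gw 0.53
offset m [-0.0017  0.0028 -0.001 ] yaw 0.0 deg 0.0
```

View pics/s7.png

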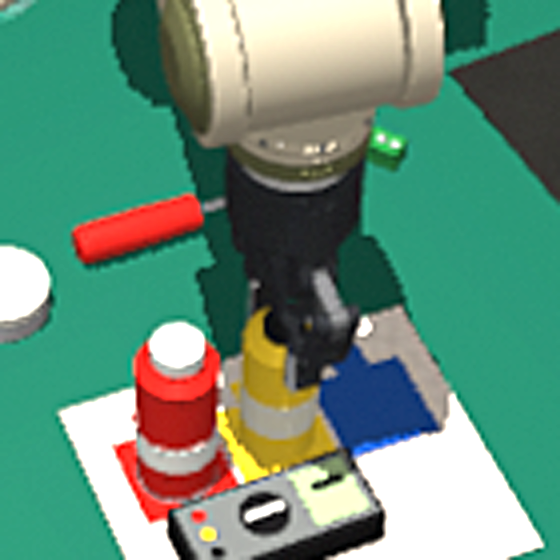

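Emit:
jog_arm:
  targets:
    - {"offset":[0,-0.005,0],"yaw":0}
    - {"offset":[0,-0.015,0],"yaw":0}
    - {"offset":[0,-0.03,0],"yaw":0}
    - {"offset":[0,-0.055,0],"yaw":0}
    - {"offset":[0,-0.085,0],"yaw":0}
    - {"offset":[0,-0.115,0],"yaw":0}
    - {"offset":[0,-0.14,0],"yaw":0}
    - {"offset":[0,-0.15,0],"yaw":0}
    - {"offset":[0,-0.15,0],"yaw":0}
    - {"offset":[0,-0.15,0],"yaw":0}

```text
time_s: 12.27
eef_pos: [539.0, -35.1, 224.2]
ee_rot: [0.705, -0.703, 0.058, -0.066]
force: [-0.1, 0.1, -2.1]
grip_width: 0.528
```

```bash
python3 -c "
from h import *
go(459,292,222,-10.06)"
```

```text
t 12.27 pos [539.  -35.1 224.2] ang -10.04 tilt [ 0.012  0.002 -1.   ] F [-0.1  0.1 -2.1] gw 0.528
offset m [-0.1358  0.0017  0.3082] yaw 0.0 deg 0.0
```

Emit:
jog_arm:
  targets:
    - {"offset":[-0.008,0,0.02],"yaw":0}
    - {"offset":[-0.022,0,0.05],"yaw":0}
    - {"offset":[-0.038,0,0.085],"yaw":0}
    - {"offset":[-0.053,0,0.12],"yaw":0}
    - {"offset":[-0.068,0,0.155],"yaw":0}
    - {"offset":[-0.084,0,0.19],"yaw":0}
    - {"offset":[-0.1,0,0.225],"yaw":0}
    - {"offset":[-0.115,0,0.26],"yaw":0}
    - {"offset":[-0.127,0,0.288],"yaw":0}
    - {"offset":[-0.134,0,0.303],"yaw":0}
    - {"offset":[-0.136,0,0.308],"yaw":0}
    - {"offset":[-0.136,0,0.308],"yaw":0}

```text
time_s: 13.27
eef_pos: [457.9, 292.5, 222.0]
ee_rot: [0.705, -0.704, 0.058, -0.064]
force: [-0.8, -0.1, -1.7]
grip_width: 0.532
```

```bash
python3 -c "
from h import *
go(459,292,72,-10.06)"
```

```text
t 13.27 pos [457.9 292.5 222. ] ang -9.93 tilt [ 0.009  0.    -1.   ] F [-0.8 -0.1 -1.7] gw 0.532
offset m [-0.      0.15   -0.0006] yaw 0.002 deg 0.1
```

Emit:
jog_arm:
  targets:
    - {"offset":[0,0.02,0],"yaw":0}
    - {"offset":[0,0.05,0],"yaw":0}
    - {"offset":[0,0.08,0],"yaw":0}
    - {"offset":[0,0.11,0],"yaw":0}
    - {"offset":[0,0.132,0],"yaw":0}
    - {"offset":[0,0.142,0],"yaw":0}
    - {"offset":[0,0.146,0],"yaw":0}
    - {"offset":[0,0.148,0],"yaw":0}
    - {"offset":[0,0.148,0],"yaw":0}
    - {"offset":[0,0.148,0],"yaw":0}

```text
time_s: 14.1
eef_pos: [459.8, 292.6, 75.2]
ee_rot: [0.705, -0.704, 0.058, -0.065]
force: [-0.4, -0.2, -1.7]
grip_width: 0.531
```

Emit:
jog_arm:
  targets:
    - {"offset":[0,0.0005,0],"yaw":0}
    - {"offset":[0,0.001,0],"yaw":0}
    - {"offset":[0,0.0015,0],"yaw":0}
    - {"offset":[0,0.002,0],"yaw":0}
    - {"offset":[0,0.002,0],"yaw":0}

```text
time_s: 14.52
eef_pos: [459.8, 292.6, 73.2]
ee_rot: [0.705, -0.704, 0.058, -0.065]
force: [0.3, -0.4, -2.8]
grip_width: 0.529
```

Emit:
jog_arm:
  targets:
    - {"offset":[0,0.0005,0],"yaw":0}
    - {"offset":[0,0.001,0],"yaw":0}
    - {"offset":[0,0.0015,0],"yaw":0}
    - {"offset":[0,0.002,0],"yaw":0}
    - {"offset":[0,0.002,0],"yaw":0}

```text
time_s: 14.93
eef_pos: [460.0, 292.9, 71.9]
ee_rot: [0.705, -0.704, 0.057, -0.065]
force: [-3.5, -0.2, 5.7]
grip_width: 0.532
```

Emit:
jog_arm:
  targets:
    - {"offset":[0,0,0],"yaw":0}
    - {"offset":[0,0,0],"yaw":0}
    - {"offset":[0,0,0],"yaw":0}
    - {"offset":[0,-0.01,0],"yaw":0}
    - {"offset":[0,-0.03,0],"yaw":0}
    - {"offset":[0,-0.06,0],"yaw":0}
    - {"offset":[0,-0.095,0],"yaw":0}
    - {"offset":[0,-0.1,0],"yaw":0}
  fingers: 0.063

```text
time_s: 15.6
eef_pos: [460.9, 293.6, 178.3]
ee_rot: [0.707, -0.702, 0.054, -0.068]
force: [0.2, -0.2, 0.5]
grip_width: 0.737
```

```bash
python3 -c "
from h import *
go(527.8,-100.7,170,-10.06)
snap('scene','s8.png',(280,100,480,280),4)"
```

```text
t 15.6 pos [460.9 293.6 178.3] ang -9.93 tilt [ 0.02   0.005 -1.   ] F [ 0.2 -0.2  0.5] gw 0.737
offset m [ 0.1337  0.0077 -0.3769] yaw 0.002 deg 0.1
```

View pics/s8.png

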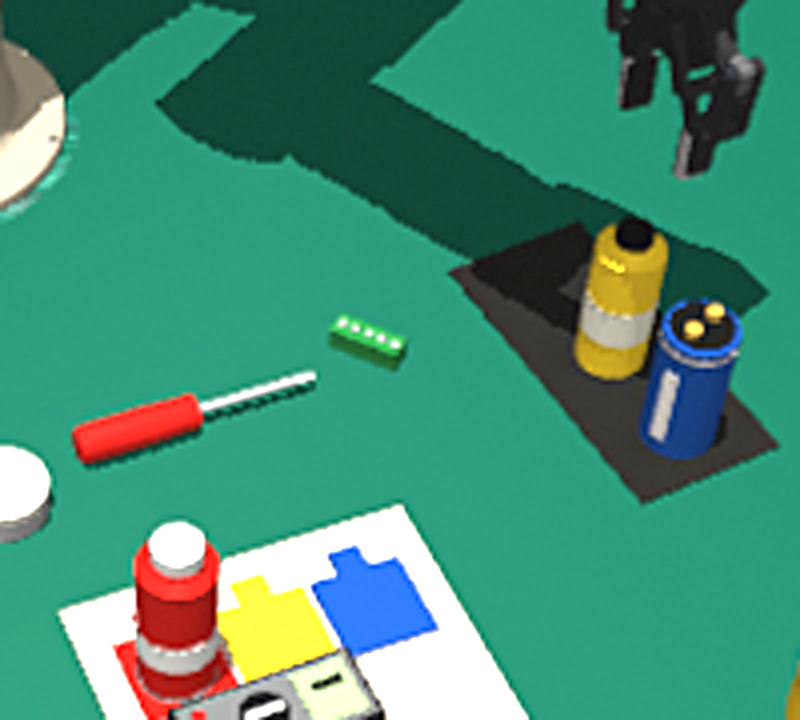

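```bash
python3 -c "
from h import *
for i in range(5):
  ctrl.capture('top'); p,M=tool(); print(p.round(1),M[:,1].round(4))
go(527.8,-100.7,170,-10.06)"
```

```text
[459.5 293.  173.9] [ 0.0149  0.003  -0.9999]
[458.8 292.7 172.2] [ 0.0118  0.0019 -0.9999]
[458.4 292.5 171.1] [ 0.0098  0.0012 -1.    ]
[458.2 292.5 170.7] [ 8.9e-03  8.0e-04 -1.0e+00]
[458.3 292.5 170.6] [ 8.7e-03  8.0e-04 -1.0e+00]
t 15.9 pos [458.3 292.5 170.6] ang -9.94 tilt [ 0.009  0.001 -1.   ] F [ 0.1  0.3 -0.1] gw 0.736
offset m [ 0.1364  0.0009 -0.3753] yaw 0.002 deg 0.1
```

Emit:
jog_arm:
  targets:
    - {"offset":[0.014,0,-0.038],"yaw":0}
    - {"offset":[0.027,0,-0.076],"yaw":0}
    - {"offset":[0.041,0,-0.114],"yaw":0}
    - {"offset":[0.055,0,-0.152],"yaw":0}
    - {"offset":[0.069,0,-0.19],"yaw":0}
    - {"offset":[0.083,0,-0.228],"yaw":0}
    - {"offset":[0.097,0,-0.266],"yaw":0}
    - {"offset":[0.11,0,-0.304],"yaw":0}
    - {"offset":[0.123,0,-0.34],"yaw":0}
    - {"offset":[0.133,0,-0.365],"yaw":0}
    - {"offset":[0.1365,0,-0.375],"yaw":0}
    - {"offset":[0.1365,0,-0.375],"yaw":0}
  fingers: 0.075

```text
time_s: 16.9
eef_pos: [527.8, -102.1, 169.7]
ee_rot: [0.705, -0.704, 0.06, -0.065]
force: [-0.0, 0.1, 0.1]
grip_width: 0.88
```

```bash
python3 -c "
from h import *
for i in range(4): ctrl.capture('top')
go(527.8,-100.7,77,-10.06)"
```

```text
t 17.1 pos [527.8 -98.8 170.7] ang -9.84 tilt [ 0.008  0.001 -1.   ] F [-0.   0.1  0.9] gw 0.878
offset m [-0.0004  0.0937 -0.0021] yaw 0.004 deg 0.2
```

Emit:
jog_arm:
  targets:
    - {"offset":[0,0.03,-0.002],"yaw":0}
    - {"offset":[0,0.055,-0.002],"yaw":0}
    - {"offset":[0,0.075,-0.002],"yaw":0}
    - {"offset":[0,0.088,-0.002],"yaw":0}
    - {"offset":[0,0.093,-0.002],"yaw":0}
    - {"offset":[0,0.093,-0.002],"yaw":0}
    - {"offset":[0,0.093,-0.002],"yaw":0}
  fingers: 0.062

```text
time_s: 17.68
eef_pos: [528.5, -100.1, 78.4]
ee_rot: [0.705, -0.704, 0.057, -0.063]
force: [0.1, 0.7, 0.3]
grip_width: 0.727
```

Emit:
jog_arm:
  targets:
    - {"offset":[0,0,0],"yaw":0}
    - {"offset":[0,0,0],"yaw":0}
    - {"offset":[0,0,0],"yaw":0}
    - {"offset":[0,0,0],"yaw":0}
    - {"offset":[0,0,0],"yaw":0}
    - {"offset":[0,0,0],"yaw":0}
  fingers: 0.03
  grip_force: 45

```text
time_s: 18.18
eef_pos: [529.0, -100.1, 80.0]
ee_rot: [0.705, -0.704, 0.056, -0.064]
force: [-1.5, 0.2, 5.6]
grip_width: 0.557
```

```bash
python3 -c "
from h import *
snap('scene','s9.png',(260,150,420,310),4)
go(527.8,-100.7,72,-10.06)"
```

```text
t 18.23 pos [ 529.  -100.1   80. ] ang -9.77 tilt [ 0.011  0.    -1.   ] F [-2.9  1.7  5.2] gw 0.564
offset m [-0.0012  0.008  -0.0008] yaw 0.005 deg 0.3
```

View pics/s9.png

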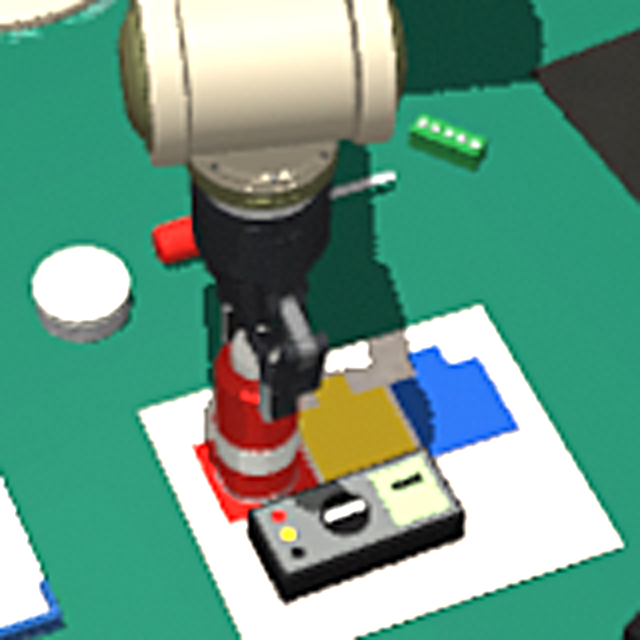

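Emit:
jog_arm:
  targets:
    - {"offset":[0,-0.005,0],"yaw":0}
    - {"offset":[0,-0.015,0],"yaw":0}
    - {"offset":[0,-0.03,0],"yaw":0}
    - {"offset":[0,-0.055,0],"yaw":0}
    - {"offset":[0,-0.085,0],"yaw":0}
    - {"offset":[0,-0.115,0],"yaw":0}
    - {"offset":[0,-0.14,0],"yaw":0}
    - {"offset":[0,-0.15,0],"yaw":0}
    - {"offset":[0,-0.15,0],"yaw":0}
    - {"offset":[0,-0.15,0],"yaw":0}
    - {"offset":[0,-0.15,0],"yaw":0}

```text
time_s: 19.15
eef_pos: [526.7, -99.9, 228.3]
ee_rot: [0.705, -0.704, 0.057, -0.063]
force: [0.1, 0.3, -2.0]
grip_width: 0.559
```

```bash
python3 -c "
from h import *
go(381,298,230,-10.06)"
```

```text
t 19.15 pos [526.7 -99.9 228.3] ang -9.77 tilt [ 0.008  0.001 -1.   ] F [ 0.1  0.3 -2. ] gw 0.559
offset m [-0.2111 -0.0023  0.3674] yaw 0.005 deg 0.3
```

Emit:
jog_arm:
  targets:
    - {"offset":[-0.011,0,0.02],"yaw":0}
    - {"offset":[-0.029,0,0.05],"yaw":0}
    - {"offset":[-0.049,0,0.085],"yaw":0}
    - {"offset":[-0.069,0,0.12],"yaw":0}
    - {"offset":[-0.089,0,0.155],"yaw":0}
    - {"offset":[-0.109,0,0.19],"yaw":0}
    - {"offset":[-0.129,0,0.225],"yaw":0}
    - {"offset":[-0.149,0,0.26],"yaw":0}
    - {"offset":[-0.17,0,0.295],"yaw":0}
    - {"offset":[-0.19,0,0.33],"yaw":0}
    - {"offset":[-0.205,0,0.357],"yaw":0}
    - {"offset":[-0.211,0,0.367],"yaw":0}

```text
time_s: 20.15
eef_pos: [378.8, 300.5, 226.1]
ee_rot: [0.705, -0.704, 0.057, -0.061]
force: [0.1, -0.7, -1.5]
grip_width: 0.559
```

```bash
python3 -c "
from h import *
for i in range(5): ctrl.capture('scene')
go(381,298,79,-10.06)"
```

```text
t 20.4 pos [381.2 296.8 226.8] ang -9.81 tilt [ 0.007  0.    -1.   ] F [-0.9 -0.3 -2.4] gw 0.562
offset m [-0.0013  0.1478  0.0009] yaw 0.004 deg 0.3
```

Emit:
jog_arm:
  targets:
    - {"offset":[0,0.02,0.001],"yaw":0}
    - {"offset":[0,0.05,0.001],"yaw":0}
    - {"offset":[0,0.08,0.001],"yaw":0}
    - {"offset":[0,0.11,0.001],"yaw":0}
    - {"offset":[0,0.132,0.001],"yaw":0}
    - {"offset":[0,0.142,0.001],"yaw":0}
    - {"offset":[0,0.146,0.001],"yaw":0}
    - {"offset":[0,0.147,0.001],"yaw":0}
    - {"offset":[0,0.147,0.001],"yaw":0}
    - {"offset":[0,0.147,0.001],"yaw":0}

```text
time_s: 21.23
eef_pos: [383.1, 298.0, 81.1]
ee_rot: [0.705, -0.704, 0.057, -0.064]
force: [-0.7, 0.1, -1.7]
grip_width: 0.562
```

Emit:
jog_arm:
  targets:
    - {"offset":[0,0.0005,0],"yaw":0}
    - {"offset":[0,0.001,0],"yaw":0}
    - {"offset":[0,0.0015,0],"yaw":0}
    - {"offset":[0,0.002,0],"yaw":0}
    - {"offset":[0,0.002,0],"yaw":0}

```text
time_s: 21.65
eef_pos: [383.1, 298.0, 79.0]
ee_rot: [0.705, -0.704, 0.057, -0.064]
force: [0.5, 0.5, -2.1]
grip_width: 0.563
```

Emit:
jog_arm:
  targets:
    - {"offset":[0,0.0005,0],"yaw":0}
    - {"offset":[0,0.001,0],"yaw":0}
    - {"offset":[0,0.0015,0],"yaw":0}
    - {"offset":[0,0.002,0],"yaw":0}
    - {"offset":[0,0.002,0],"yaw":0}

```text
time_s: 22.07
eef_pos: [383.1, 298.2, 77.1]
ee_rot: [0.705, -0.704, 0.057, -0.064]
force: [-0.5, -0.3, -0.6]
grip_width: 0.564
```

Emit:
jog_arm:
  targets:
    - {"offset":[0,0.0005,0],"yaw":0}
    - {"offset":[0,0.001,0],"yaw":0}
    - {"offset":[0,0.001,0],"yaw":0}
    - {"offset":[0,0.001,0],"yaw":0}

```text
time_s: 22.4
eef_pos: [383.2, 298.4, 77.0]
ee_rot: [0.706, -0.703, 0.057, -0.064]
force: [-3.8, -0.2, 9.6]
grip_width: 0.557
```

Emit:
jog_arm:
  targets:
    - {"offset":[0,0,0],"yaw":0}
    - {"offset":[0,0,0],"yaw":0}
    - {"offset":[0,0,0],"yaw":0}
    - {"offset":[0,-0.01,0],"yaw":0}
    - {"offset":[0,-0.03,0],"yaw":0}
    - {"offset":[0,-0.06,0],"yaw":0}
    - {"offset":[0,-0.09,0],"yaw":0}
    - {"offset":[0,-0.1,0],"yaw":0}
    - {"offset":[0,-0.1,0],"yaw":0}
    - {"offset":[0,-0.1,0],"yaw":0}
    - {"offset":[0,-0.1,0],"yaw":0}
  fingers: 0.063

```text
time_s: 23.32
eef_pos: [381.7, 297.9, 175.7]
ee_rot: [0.705, -0.704, 0.058, -0.063]
force: [0.5, -0.1, -0.2]
grip_width: 0.734
```

```bash
python3 -c "
from h import *
c=snap('scene','s10.png',(280,100,480,280),4)
t=snap('top','t10.png',(90,120,490,340),2)
for n,c in (('scene',c),('top',t)):
  for r in ctrl.regions_of(n,'meter')[:6]:
    m=r['region'].astype(np.uint8); cs,_=cv2.findContours(m,0,2); k=max(cs,key=cv2.contourArea).reshape(-1,2)
    (cx,cy),sz,a=cv2.minAreaRect(onz(c,k,32).astype(np.float32))
    print(n,round(r['score'],2),round(cx,1),round(cy,1),np.round(sz),round(a,1))
"
```

```text
scene 0.9 481.7 -455.5 [121.  75.] 79.8
scene 0.63 607.3 -83.4 [126.  71.] 81.1
scene 0.63 493.5 -290.8 [ 85. 157.] 80.9
scene 0.57 656.1 -443.8 [ 57. 132.] 81.6
scene 0.57 298.8 -367.0 [120.  76.] 80.6
top 0.8 597.2 -75.5 [120.  62.] 81.4
top 0.8 644.5 -434.9 [ 64. 127.] 83.1
top 0.78 467.5 -445.0 [125.  61.] 78.7
top 0.59 287.7 -358.2 [127.  59.] 81.5
```

View pics/s10.png

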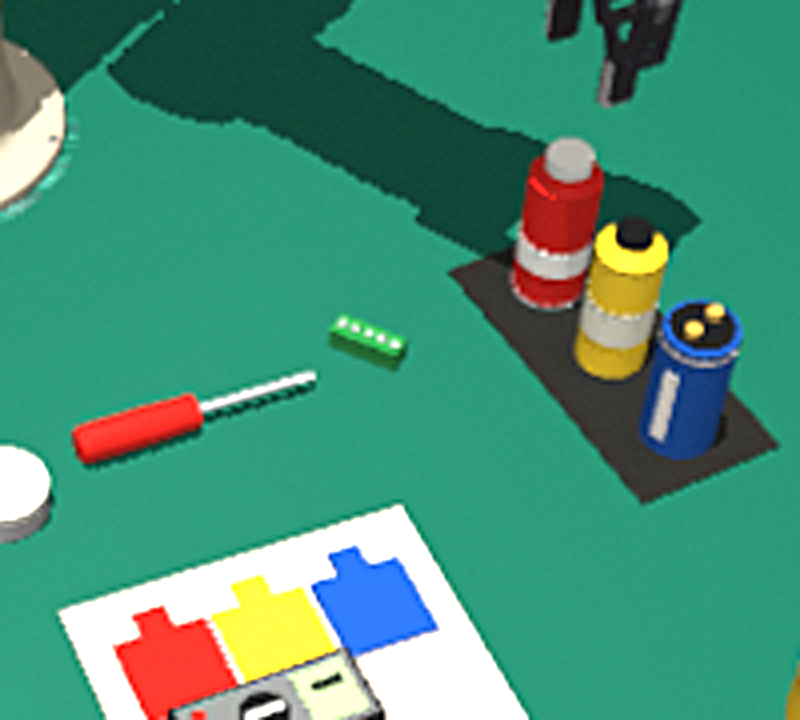

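View pics/t10.png

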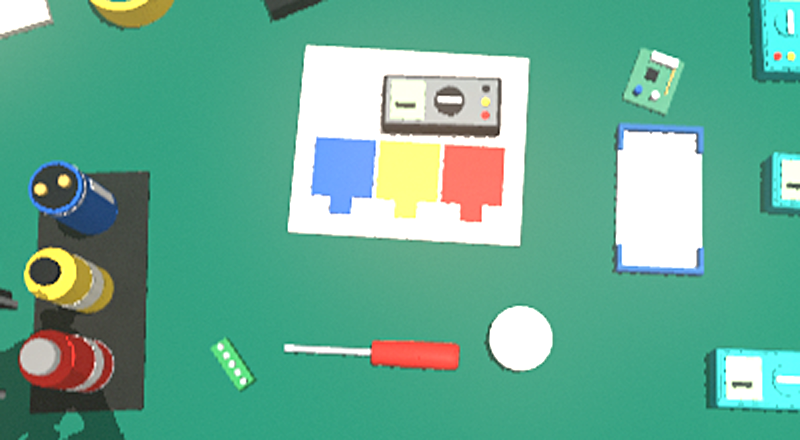

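```bash
cat >> h.py <<'E'
def boxmask(c,x,y,th,L,W,H,z0):
    t=np.radians(th);u=np.array([np.cos(t),np.sin(t)]);v=np.array([-u[1],u[0]])
    P=[[*(np.array([x,y])+a*L/2*u+b*W/2*v),z0+h] for a in(-1,1) for b in(-1,1) for h in(0,H)]
    m=np.zeros((1920,2560),np.uint8);h=cv2.convexHull(((proj(c,P)+.5)*4).astype(np.float32));cv2.fillPoly(m,[np.round(h).astype(np.int32)],1)
    return cv2.resize(m.astype(np.float32),(640,480),interpolation=cv2.INTER_AREA)
def fitbox(c,reg,x,y,th,L,W,H,z0):
    g=reg.astype(np.float32)
    def f(p):
        m=boxmask(c,*p,L,W,H,z0); return 1-np.minimum(m,g).sum()/np.maximum(m,g).sum()
    r=minimize(f,[x,y,th],method="Nelder-Mead",options=dict(initial_simplex=[[x,y,th],[x+8,y,th],[x,y+8,th],[x,y,th+5]],xatol=.1,fatol=1e-4))
    return r.x.round(1),round(1-r.fun,3)
def pick(n,c,t,xy,z):
    bestr=None;bd=1e9
    for r in ctrl.regions_of(n,t):
        v,u=np.nonzero(r['region']); d=np.hypot(*(onz(c,[[u.mean(),v.mean()]],z)[0]-xy))
        if d<bd: bd=d;bestr=r
    return bestr,bd
E
python3 - <<'E'
from h import *
for n in('top','scene'):
    c=load(n+'_last.npz')
    for t,xy,th,d in (('meter',(598,-77),81,(120,56,28,4)),('cradle',(482,-283),-9,(152,86,10,0)),('mat',(459,292),-5,(240,110,3,0))):
        r,bd=pick(n,c,t,np.array(xy),15)
        if r is None or bd>60: print(n,t,'none');continue
        print(n,t,round(r['score'],2),fitbox(c,r['region'],*xy,th,*d))
    hsv=cv2.cvtColor(c['img'],cv2.COLOR_RGB2HSV).astype(int)
    for t,xy,(lo,hi) in (('blue',(551,29),(105,125)),('yellow',(539,-36),(22,34)),('red',(528,-101),(172,185))):
        h=hsv[...,0].copy(); 
        if t=='red': h[h<8]+=180
        m=(h>=lo)&(h<=hi)&(hsv[...,1]>110)
        k=boxmask(c,*xy,80,110,90,2,5)>.5
        m&=k
        m=cv2.morphologyEx(m.astype(np.uint8),cv2.MORPH_OPEN,np.ones((3,3)))
        # model with tab unknown: erase tab by opening
        m=cv2.morphologyEx(m,cv2.MORPH_OPEN,np.ones((15,15)) if n=='top' else np.ones((11,11)))
        print(n,t,m.sum(),fitbox(c,m,*xy,80,62,62,2,4))
E
```

```text
top meter 0.8 (array([601.3, -76.3,  82.3]), np.float64(0.947))
top cradle 0.61 (array([ 480.8, -283.1,   -8.8]), np.float64(0.976))
top mat 0.75 (array([458.3, 293. ,  -4.7]), np.float64(0.562))
top blue 819 (array([552.5,  30.5,  81.6]), np.float64(0.894))
top yellow 869 (array([539.6, -33.6,  83. ]), np.float64(0.947))
top red 863 (array([527.6, -98.8,  81.2]), np.float64(0.937))
scene meter 0.63 (array([599.5, -79. ,  80.8]), np.float64(0.952))
scene cradle 0.97 (array([ 476.6, -284.4,  -10. ]), np.float64(0.966))
scene mat 0.77 (array([457.8, 290.1,  -3.1]), np.float64(0.425))
scene blue 404 (array([546.2,  28.7,  79.2]), np.float64(0.764))
scene yellow 385 (array([529.7, -34.8,  79.9]), np.float64(0.728))
scene red 419 (array([518.8, -98.9,  75.2]), np.float64(0.768))
```

```bash
python3 -c "
from h import *
print(ctrl.sense()['joints'].round(2))
go(600.4,-77.6,175,-8.5)"
```

```text
[ 0.42  0.26  1.68 -0.    1.19  0.59]
t 23.82 pos [382.3 298.2 176.9] ang -9.81 tilt [ 0.009  0.002 -1.   ] F [-0.1 -0.  -0.6] gw 0.736
offset m [ 0.279   0.0032 -0.3332] yaw -0.023 deg -1.3
```

Emit:
jog_arm:
  targets:
    - {"offset":[0.024,0,-0.028],"yaw":0}
    - {"offset":[0.05,0,-0.06],"yaw":0}
    - {"offset":[0.076,0,-0.091],"yaw":0}
    - {"offset":[0.102,0,-0.122],"yaw":0}
    - {"offset":[0.128,0,-0.153],"yaw":0}
    - {"offset":[0.154,0,-0.184],"yaw":0}
    - {"offset":[0.18,0,-0.215],"yaw":0}
    - {"offset":[0.206,0,-0.246],"yaw":-0.02}
    - {"offset":[0.232,0,-0.277],"yaw":-0.023}
    - {"offset":[0.258,0,-0.308],"yaw":-0.023}
    - {"offset":[0.279,0,-0.333],"yaw":-0.023}
    - {"offset":[0.279,0,-0.333],"yaw":-0.023}
  fingers: 0.085

```text
time_s: 24.82
eef_pos: [602.1, -82.7, 177.3]
ee_rot: [0.706, -0.704, 0.051, -0.057]
force: [-0.3, -0.3, -1.6]
grip_width: 0.996
```

```bash
python3 -c "
from h import *
for i in range(4): ctrl.capture('scene')
go(600.4,-77.6,60,-8.5)"
```

```text
t 25.02 pos [600.1 -76.7 178.1] ang -8.46 tilt [ 0.009  0.002 -1.   ] F [ 0.1 -0.9 -0.1] gw 0.991
offset m [-0.0006  0.1181 -0.0013] yaw 0.001 deg 0.0
```

Emit:
jog_arm:
  targets:
    - {"offset":[0,0.03,-0.001],"yaw":0}
    - {"offset":[0,0.065,-0.001],"yaw":0}
    - {"offset":[0,0.095,-0.001],"yaw":0}
    - {"offset":[0,0.118,-0.001],"yaw":0}
    - {"offset":[0,0.133,-0.001],"yaw":0}
    - {"offset":[0,0.138,-0.001],"yaw":0}
    - {"offset":[0,0.138,-0.001],"yaw":0}
    - {"offset":[0,0.138,-0.001],"yaw":0}
    - {"offset":[0,0.138,-0.001],"yaw":0}

```text
time_s: 25.77
eef_pos: [601.9, -77.2, 41.7]
ee_rot: [0.706, -0.704, 0.048, -0.056]
force: [-0.9, -0.2, 0.5]
grip_width: 0.996
```

```bash
python3 -c "
from h import *
go(600.4,-77.6,30,-8.5)
p,M=tool();e=M[:,0]
snap('scene','s11.png',(280,190,430,310),5,[p+e*s*43+M[:,1]*k for s in(-1,1) for k in (0,17)])"
```

```text
t 25.77 pos [601.9 -77.2  41.7] ang -8.43 tilt [ 0.011  0.002 -1.   ] F [-0.9 -0.2  0.5] gw 0.996
offset m [-0.0015  0.0117 -0.0007] yaw 0.001 deg 0.1
```

View pics/s11.png

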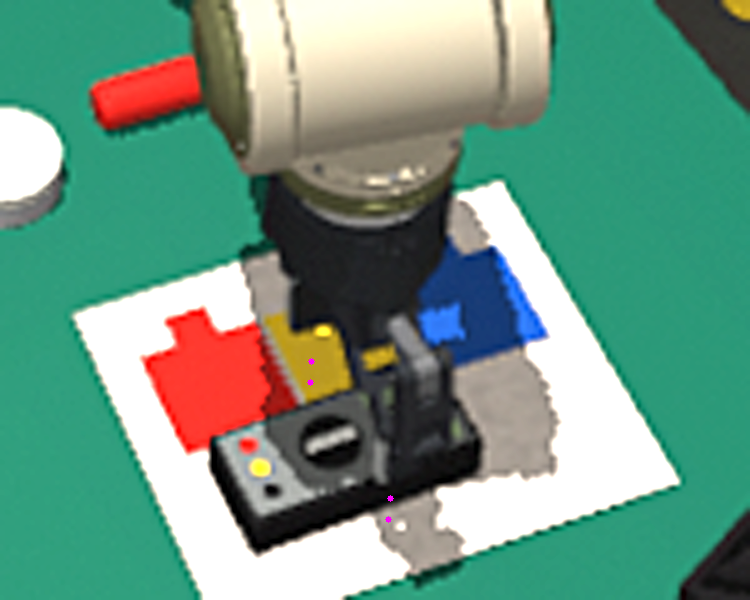

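Run:
```python
from h import *
g=dict(capacitor=(537.2,284.7),flux=(460,292.8),spray=(383.2,298.3))
for n in('top','scene'):
    c=ctrl.capture(n)
    for t in g:
        r,bd=pick(n,c,t,np.array(g[t]),50)
        if r is None: print(n,t,None);continue
        x,s=fitcyl(c,r['region'],t,*g[t],3); print(n,t,x.round(1),round(s,3),'minus tcp',(x-g[t]).round(1))
```

```text
top capacitor [538.2 285.6] 0.896 minus tcp [1.  0.9]
top flux None
top spray None
scene capacitor [536.5 284.4] 0.958 minus tcp [-0.7 -0.3]
scene flux [456.6 291.9] 0.936 minus tcp [-3.4 -0.9]
scene spray [381.7 296.2] 0.963 minus tcp [-1.5 -2.1]
```

Emit:
jog_arm:
  targets:
    - {"offset":[-0.0015,0.006,0],"yaw":0}
    - {"offset":[-0.0015,0.012,0],"yaw":0}
    - {"offset":[-0.0015,0.015,0],"yaw":0}
    - {"offset":[-0.0015,0.015,0],"yaw":0}
    - {"offset":[-0.0015,0.015,0],"yaw":0}
  fingers: 0.066

```text
time_s: 26.63
eef_pos: [599.7, -77.1, 24.8]
ee_rot: [0.706, -0.704, 0.049, -0.055]
force: [0.2, 0.1, -0.3]
grip_width: 0.775
```

```bash
python3 -c "
from h import *
go(600.4,-77.6,30,-8.5)
p,M=tool();e=M[:,0];f=M[:,2]
snap('scene','s12.png',(310,220,410,310),7,[p+e*33-f*11+M[:,1]*k for k in (-17,0,17)]+[p+e*33+f*11+M[:,1]*k for k in (-17,0,17)])"
```

```text
t 26.63 pos [599.7 -77.1  24.8] ang -8.46 tilt [ 0.008  0.003 -1.   ] F [ 0.2  0.1 -0.3] gw 0.775
offset m [ 0.0008 -0.0052 -0.0004] yaw 0.001 deg 0.0
```

View pics/s12.png

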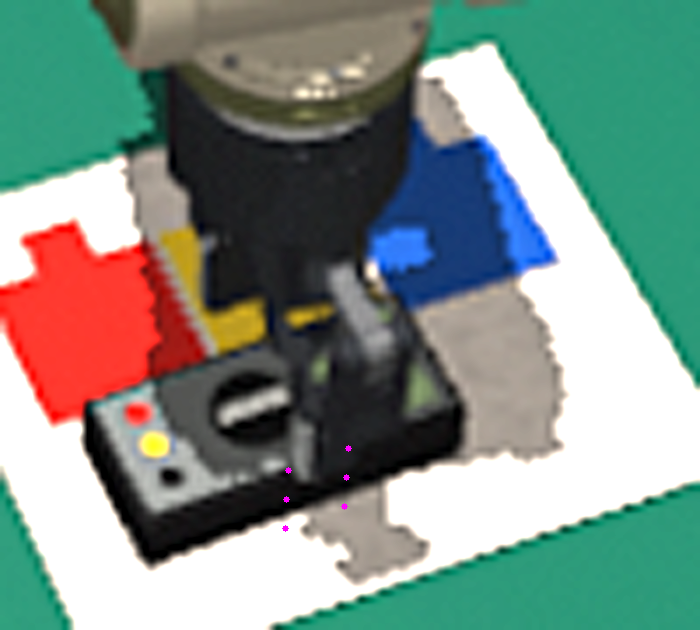

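Emit:
jog_arm:
  targets:
    - {"offset":[0,0.002,0],"yaw":0}
    - {"offset":[0,0.004,0],"yaw":0}
    - {"offset":[0,0.006,0],"yaw":0}
    - {"offset":[0,0.008,0],"yaw":0}
    - {"offset":[0,0.008,0],"yaw":0}

```text
time_s: 27.1
eef_pos: [599.7, -77.0, 16.6]
ee_rot: [0.706, -0.704, 0.049, -0.055]
force: [-0.1, -0.1, -0.2]
grip_width: 0.774
```

```bash
python3 -c "
from h import *
go(600.4,-77.6,30,-8.5)
p,M=tool();e=M[:,0];f=M[:,2]
snap('scene','s13.png',(310,220,410,310),7)"
```

```text
t 27.1 pos [599.7 -77.   16.6] ang -8.46 tilt [ 0.008  0.003 -1.   ] F [-0.1 -0.1 -0.2] gw 0.774
offset m [ 0.0008 -0.0134 -0.0004] yaw 0.001 deg 0.0
```

View pics/s13.png

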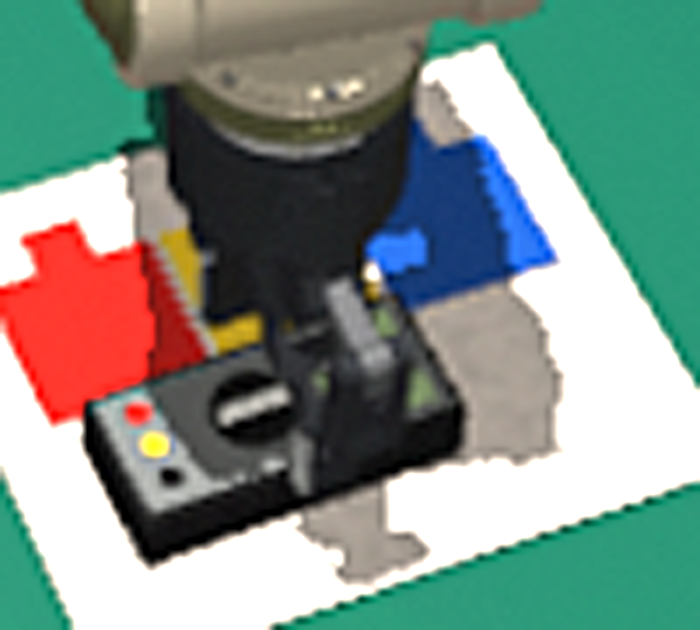

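Emit:
jog_arm:
  targets:
    - {"offset":[0,0.002,0],"yaw":0}
    - {"offset":[0,0.004,0],"yaw":0}
    - {"offset":[0,0.006,0],"yaw":0}
    - {"offset":[0,0.006,0],"yaw":0}

```text
time_s: 27.48
eef_pos: [599.6, -77.0, 10.4]
ee_rot: [0.706, -0.704, 0.049, -0.055]
force: [-0.2, 0.5, -0.6]
grip_width: 0.772
```

Emit:
jog_arm:
  targets:
    - {"offset":[0,0.002,0],"yaw":0}
    - {"offset":[0,0.004,0],"yaw":0}
    - {"offset":[0,0.006,0],"yaw":0}
    - {"offset":[0,0.006,0],"yaw":0}

```text
time_s: 27.82
eef_pos: [599.4, -76.9, 3.8]
ee_rot: [0.706, -0.704, 0.05, -0.055]
force: [0.7, 0.8, -0.7]
grip_width: 0.772
```

```bash
python3 -c "
from h import *
go(600.4,-77.6,30,-8.5)
p,M=tool();e=M[:,0];f=M[:,2]
snap('scene','s14.png',(310,220,410,310),7)"
```

```text
t 27.82 pos [599.4 -76.9   3.8] ang -8.46 tilt [ 0.007  0.003 -1.   ] F [ 0.7  0.8 -0.7] gw 0.772
offset m [ 0.0012 -0.0261 -0.0005] yaw 0.001 deg 0.0
```

View pics/s14.png

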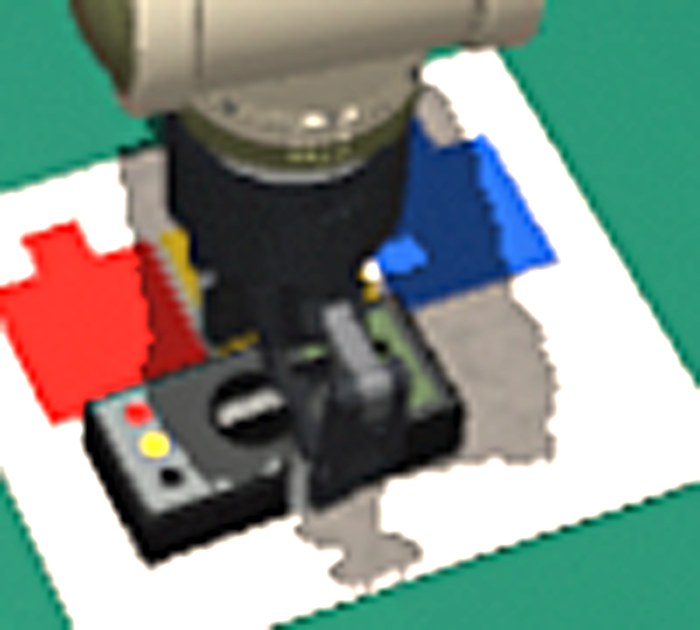

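Emit:
jog_arm:
  targets:
    - {"offset":[0.001,0.002,0],"yaw":0}
    - {"offset":[0.001,0.004,0],"yaw":0}
    - {"offset":[0.001,0.005,0],"yaw":0}
    - {"offset":[0.001,0.005,0],"yaw":0}

```text
time_s: 28.2
eef_pos: [600.4, -77.0, -1.3]
ee_rot: [0.706, -0.704, 0.05, -0.055]
force: [0.4, 0.6, 0.6]
grip_width: 0.771
```

Emit:
jog_arm:
  targets:
    - {"offset":[0,0,0],"yaw":0}
    - {"offset":[0,0,0],"yaw":0}
    - {"offset":[0,0,0],"yaw":0}
    - {"offset":[0,0,0],"yaw":0}
    - {"offset":[0,0,0],"yaw":0}
    - {"offset":[0,0,0],"yaw":0}
  fingers: 0.04
  grip_force: 50

```text
time_s: 28.7
eef_pos: [600.6, -77.0, -0.9]
ee_rot: [0.706, -0.704, 0.05, -0.055]
force: [-1.2, 0.2, 5.2]
grip_width: 0.643
```

```bash
python3 -c "
from h import *
go(600.4,-77.6,30,-8.5)
snap('scene','s15.png',(310,220,410,310),7)"
```

```text
t 28.7 pos [600.6 -77.   -0.9] ang -8.46 tilt [ 0.007  0.003 -1.   ] F [-1.2  0.2  5.2] gw 0.643
offset m [ 0.0001 -0.0309 -0.0005] yaw 0.001 deg 0.0
```

View pics/s15.png

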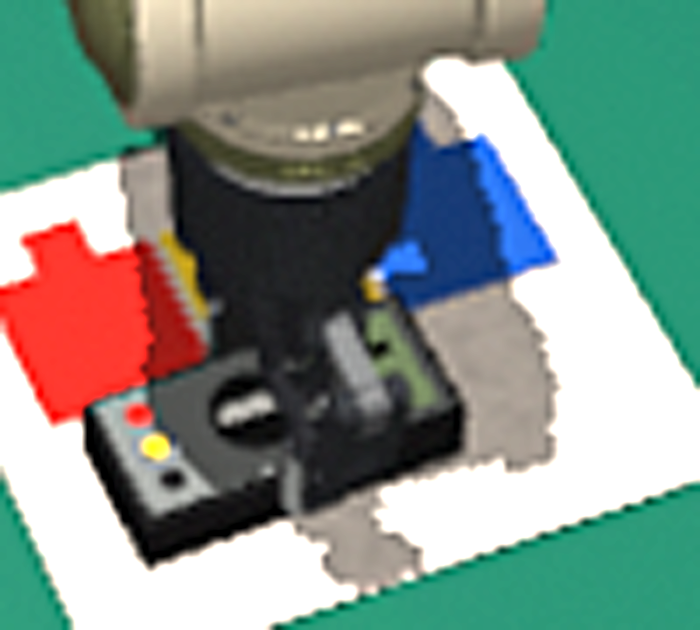

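Emit:
jog_arm:
  targets:
    - {"offset":[0,-0.003,0],"yaw":0}
    - {"offset":[0,-0.01,0],"yaw":0}
    - {"offset":[0,-0.02,0],"yaw":0}
    - {"offset":[0,-0.04,0],"yaw":0}
    - {"offset":[0,-0.065,0],"yaw":0}
    - {"offset":[0,-0.09,0],"yaw":0}
    - {"offset":[0,-0.11,0],"yaw":0}
    - {"offset":[0,-0.12,0],"yaw":0}
    - {"offset":[0,-0.12,0],"yaw":0}
    - {"offset":[0,-0.12,0],"yaw":0}
    - {"offset":[0,-0.12,0],"yaw":0}

```text
time_s: 29.67
eef_pos: [599.0, -77.2, 117.6]
ee_rot: [0.707, -0.704, 0.051, -0.054]
force: [0.0, -0.3, -2.0]
grip_width: 0.643
```

```bash
python3 -c "
from h import *
snap('scene','s16.png',(280,170,430,310),5)
s=ctrl.sense();print(s['wrist_torque'],s['joints'].round(2))
go(479.5,-283.6,120,-99.3)"
```

```text
[ 0.02099914 -0.03104089 -0.05226506] [-0.32  0.57  1.38  0.01  1.19 -0.18]
t 29.72 pos [599.  -77.2 117.5] ang -8.47 tilt [ 0.005  0.004 -1.   ] F [ 0.5  0.9 -1.8] gw 0.646
offset m [-0.0878 -0.0039 -0.2218] yaw -1.556 deg -89.2
```

View pics/s16.png

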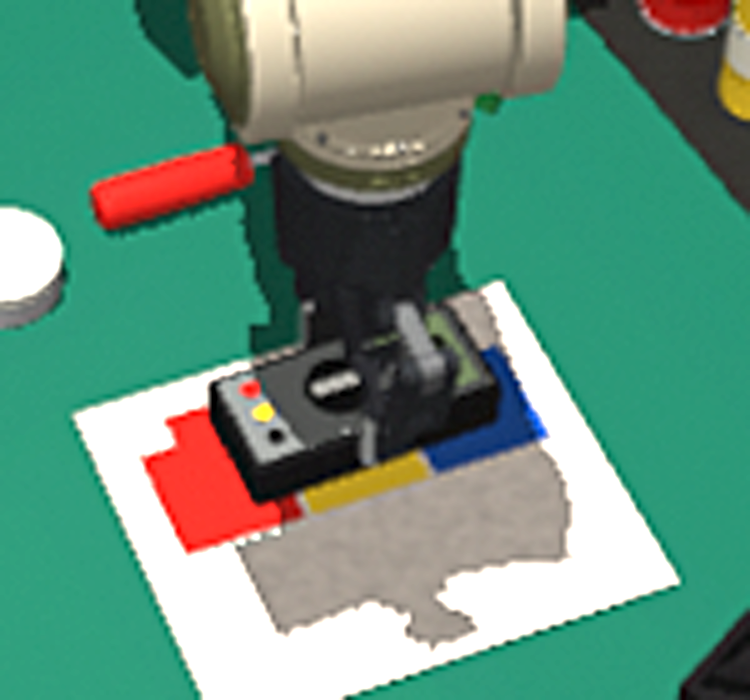

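Emit:
jog_arm:
  targets:
    - {"offset":[-0.006,0,-0.014],"yaw":0.06}
    - {"offset":[-0.014,0,-0.034],"yaw":0.18}
    - {"offset":[-0.022,0,-0.055],"yaw":0.3}
    - {"offset":[-0.03,0,-0.075],"yaw":0.42}
    - {"offset":[-0.038,0,-0.095],"yaw":0.54}
    - {"offset":[-0.046,0,-0.115],"yaw":0.66}
    - {"offset":[-0.054,0,-0.135],"yaw":0.78}
    - {"offset":[-0.062,0,-0.155],"yaw":0.9}
    - {"offset":[-0.07,0,-0.175],"yaw":1.02}
    - {"offset":[-0.077,0,-0.195],"yaw":1.14}
    - {"offset":[-0.083,0,-0.21],"yaw":1.26}
    - {"offset":[-0.088,0,-0.222],"yaw":1.36}

```text
time_s: 30.72
eef_pos: [478.2, -284.7, 114.9]
ee_rot: [0.516, -0.512, 0.486, -0.485]
force: [0.4, 0.2, -1.5]
grip_width: 0.642
```

```bash
python3 -c "
from h import *
for i in range(5): ctrl.capture('scene')
print(ctrl.sense()['joints'].round(2))
go(479.5,-283.6,118,-99.3)"
```

```text
[-0.75  0.48  1.54  0.01  1.13  0.76]
t 30.97 pos [ 479.3 -283.1  115.5] ang -86.24 tilt [ 0.004  0.005 -1.   ] F [ 0.2 -0.  -0.9] gw 0.642
offset m [ 0.0005 -0.0025  0.0001] yaw 0.228 deg 13.1
```

Finish the turn and lower halfway, then look before going in.

Emit:
jog_arm:
  targets:
    - {"offset":[0,0,0],"yaw":0.1}
    - {"offset":[0,0,0],"yaw":0.2}
    - {"offset":[0,0.01,0],"yaw":0.228}
    - {"offset":[0,0.03,0],"yaw":0.228}
    - {"offset":[0,0.05,0],"yaw":0.228}
    - {"offset":[0,0.06,0],"yaw":0.228}
    - {"offset":[0,0.06,0],"yaw":0.228}
    - {"offset":[0,0.06,0],"yaw":0.228}
    - {"offset":[0,0.06,0],"yaw":0.228}

```text
time_s: 31.72
eef_pos: [480.2, -283.0, 56.6]
ee_rot: [-0.46, 0.456, -0.538, 0.539]
force: [0.4, 0.3, -1.3]
grip_width: 0.641
```

```bash
python3 -c "
from h import *
go(479.5,-283.6,118,-99.3)
c=snap('scene','s17.png',(190,190,320,350),4)
t=snap('top','t17.png',(350,110,520,290),3)
for n,c in(('scene',c),('top',t)):
  r,bd=pick(n,c,'meter',np.array([479,-283]),70)
  if r: print(n,bd,r['score'],r['box'].round() if hasattr(r['box'],'round') else r['box'],fitbox(c,r['region'],479,-283,-9,120,56,28,60.5))
"
```

```text
t 31.72 pos [ 480.2 -283.    56.6] ang -99.25 tilt [ 0.005  0.004 -1.   ] F [ 0.4  0.3 -1.3] gw 0.641
offset m [ 0.0004 -0.0614 -0.0004] yaw 0.001 deg 0.0
scene 14.88246390707371 0.59 [235.4, 254.3, 264.7, 297.1] (array([ 478.6, -281.1,  -12.5]), np.float64(0.718))
top 170.31253859277095 0.8 [490.4, 197.3, 537.0, 230.7] (array([ 479., -283.,   -9.]), np.float64(0.0))
```

View pics/s17.png

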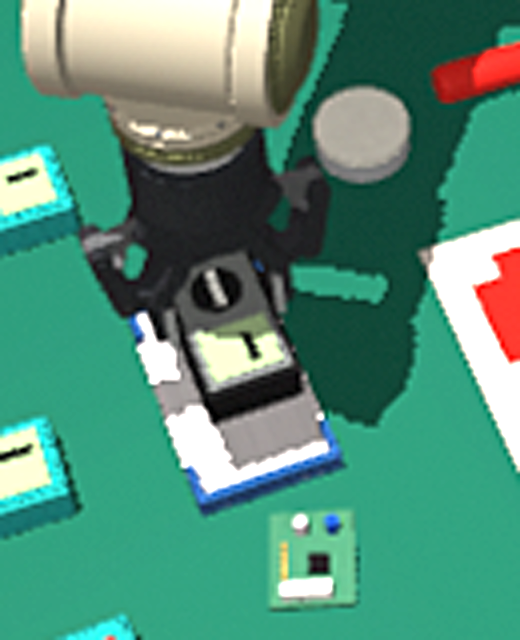

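View pics/t17.png

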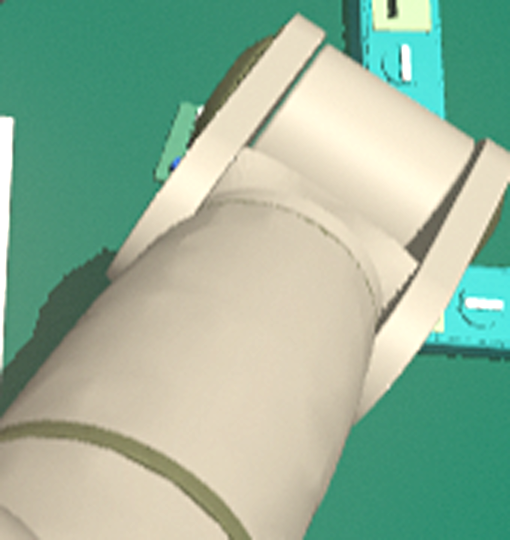

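```bash
cat >> h.py <<'E'
def corners(x,y,th,L,W,z):
    t=np.radians(th);u=np.array([np.cos(t),np.sin(t)]);v=np.array([-u[1],u[0]])
    return np.array([[*(np.array([x,y])+a*L/2*u+b*W/2*v),z] for a,b in((-1,-1),(1,-1),(1,1),(-1,1))])
def draw(img,c,box,f,polys):
    for P,col in polys:
        q=((proj(c,P)+.5-box[:2])*f).astype(np.int32); cv2.polylines(img,[q],True,col,1)
E
python3 -c "
from h import *
b=(190,190,320,350);c=ctrl.capture('scene');i=cv2.resize(c['img'][b[1]:b[3],b[0]:b[2],::-1],None,fx=5,fy=5,interpolation=cv2.INTER_CUBIC)
draw(i,c,b,5,[(corners(480,-283,-9.25,120,56,61.5+28),(0,0,255)),(corners(480,-283,-9.25,120,56,61.5),(0,255,255)),(corners(479.5,-283.6,-9.3,152,86,6),(255,0,255))])
cv2.imwrite('pics/s18.png',i[150:750])"
```

```text
(no output)
```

View pics/s18.png

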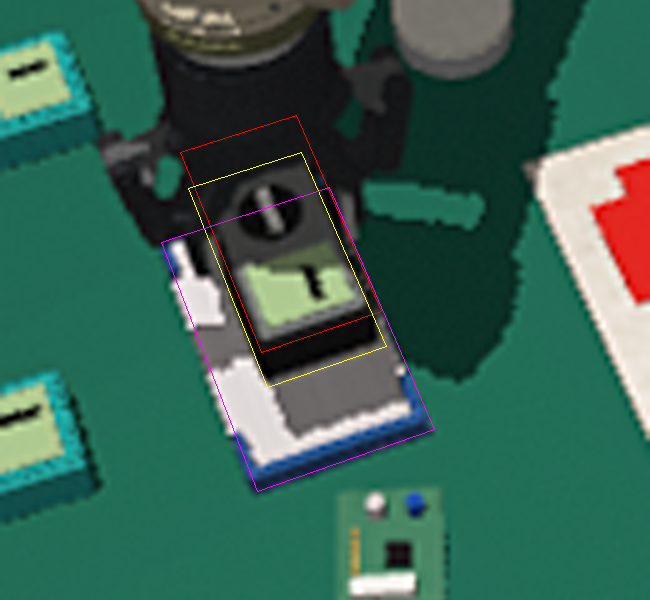

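Emit:
jog_arm:
  targets:
    - {"offset":[0,0.012,0],"yaw":0}
    - {"offset":[0,0.026,0],"yaw":0}
    - {"offset":[0,0.038,0],"yaw":0}
    - {"offset":[0,0.046,0],"yaw":0}
    - {"offset":[0,0.05,0],"yaw":0}
    - {"offset":[0,0.052,0],"yaw":0}
    - {"offset":[0,0.053,0],"yaw":0}
    - {"offset":[0,0.053,0],"yaw":0}
    - {"offset":[0,0.053,0],"yaw":0}

```text
time_s: 32.72
eef_pos: [480.3, -283.0, 3.6]
ee_rot: [-0.46, 0.456, -0.539, 0.539]
force: [0.7, -0.4, -1.3]
grip_width: 0.645
```

Emit:
jog_arm:
  targets:
    - {"offset":[0,0.0005,0],"yaw":0}
    - {"offset":[0,0.001,0],"yaw":0}
    - {"offset":[0,0.0015,0],"yaw":0}
    - {"offset":[0,0.0015,0],"yaw":0}
    - {"offset":[0,0.0015,0],"yaw":0}

```text
time_s: 33.13
eef_pos: [480.3, -283.0, 2.1]
ee_rot: [-0.46, 0.456, -0.539, 0.539]
force: [0.5, -0.7, -1.9]
grip_width: 0.641
```

Emit:
jog_arm:
  targets:
    - {"offset":[0,0.0005,0],"yaw":0}
    - {"offset":[0,0.001,0],"yaw":0}
    - {"offset":[0,0.0015,0],"yaw":0}
    - {"offset":[0,0.0015,0],"yaw":0}
    - {"offset":[0,0.0015,0],"yaw":0}

```text
time_s: 33.55
eef_pos: [480.4, -283.0, 1.3]
ee_rot: [-0.46, 0.456, -0.538, 0.539]
force: [-2.6, 1.7, 5.0]
grip_width: 0.644
```

```bash
python3 -c "
from h import *
go(479.5,-283.6,118,-99.3)
b=(190,190,320,350);c=ctrl.capture('scene');i=cv2.resize(c['img'][b[1]:b[3],b[0]:b[2],::-1],None,fx=5,fy=5,interpolation=cv2.INTER_CUBIC)
cv2.imwrite('pics/s19.png',i[150:750])"
```

```text
t 33.55 pos [ 480.4 -283.     1.3] ang -99.28 tilt [ 0.005  0.003 -1.   ] F [-2.6  1.7  5. ] gw 0.644
offset m [ 0.0002 -0.1167 -0.0002] yaw 0.0 deg 0.0
```

View pics/s19.png

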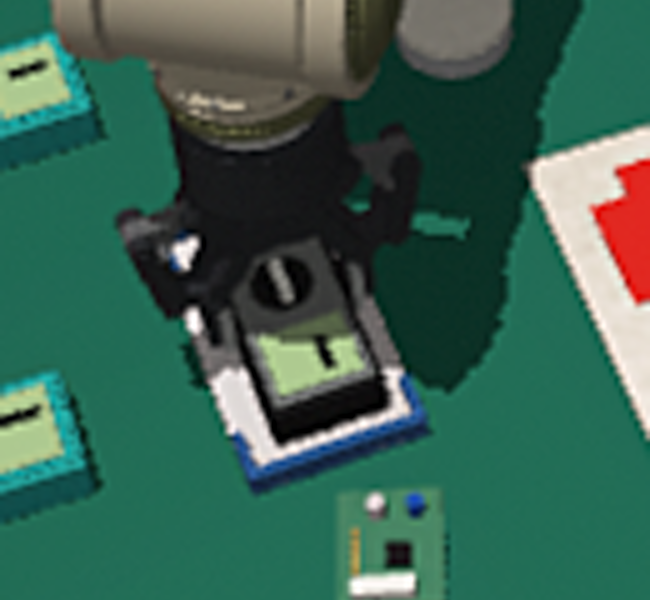

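Meter sits on the floor between the cheeks. Release and rise.

Emit:
jog_arm:
  targets:
    - {"offset":[0,0,0],"yaw":0}
    - {"offset":[0,0,0],"yaw":0}
    - {"offset":[0,0,0],"yaw":0}
    - {"offset":[0,-0.01,0],"yaw":0}
    - {"offset":[0,-0.03,0],"yaw":0}
    - {"offset":[0,-0.06,0],"yaw":0}
    - {"offset":[0,-0.1,0],"yaw":0}
    - {"offset":[0,-0.14,0],"yaw":0}
    - {"offset":[0,-0.165,0],"yaw":0}
    - {"offset":[0,-0.175,0],"yaw":0}
    - {"offset":[0,-0.175,0],"yaw":0}
    - {"offset":[0,-0.175,0],"yaw":0}
  fingers: 0.072

```text
time_s: 34.6
eef_pos: [479.1, -283.3, 175.6]
ee_rot: [-0.46, 0.456, -0.539, 0.539]
force: [-0.5, -0.2, 0.0]
grip_width: 0.843
```

```bash
python3 -c "
from h import *
for i in range(3): ctrl.capture('scene')
go(383.2,298.3,178,-10)
b=(190,190,320,350);c=ctrl.capture('scene');i=cv2.resize(c['img'][b[1]:b[3],b[0]:b[2],::-1],None,fx=5,fy=5,interpolation=cv2.INTER_CUBIC)
cv2.imwrite('pics/s20.png',i[150:750])
np.savez('scene_last.npz',**c)"
```

```text
t 34.75 pos [ 478.8 -283.1  174.5] ang -99.29 tilt [ 0.003  0.006 -1.   ] F [-0.7  0.8  0.3] gw 0.846
offset m [-0.5583 -0.0006 -0.1882] yaw -1.558 deg -89.3
```

View pics/s20.png

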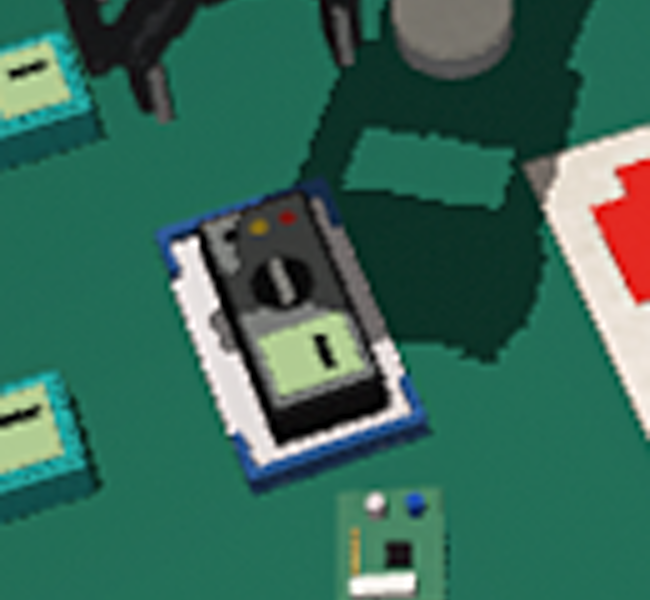

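Emit:
jog_arm:
  targets:
    - {"offset":[-0.037,0,-0.0125],"yaw":-0.12}
    - {"offset":[-0.074,0,-0.025],"yaw":-0.24}
    - {"offset":[-0.111,0,-0.0375],"yaw":-0.36}
    - {"offset":[-0.148,0,-0.05],"yaw":-0.48}
    - {"offset":[-0.185,0,-0.0625],"yaw":-0.6}
    - {"offset":[-0.222,0,-0.075],"yaw":-0.72}
    - {"offset":[-0.259,0,-0.0875],"yaw":-0.84}
    - {"offset":[-0.296,0,-0.1],"yaw":-0.96}
    - {"offset":[-0.333,0,-0.1125],"yaw":-1.08}
    - {"offset":[-0.37,0,-0.125],"yaw":-1.2}
    - {"offset":[-0.407,0,-0.1375],"yaw":-1.32}
    - {"offset":[-0.42,0,-0.142],"yaw":-1.44}

```text
time_s: 35.8
eef_pos: [405.0, 157.8, 176.1]
ee_rot: [0.702, -0.698, 0.1, -0.1]
force: [0.7, -1.6, -0.5]
grip_width: 0.841
```

```bash
python3 -c "
from h import *
for i in range(5): ctrl.capture('scene')
go(383.2,298.0,177,-10)"
```

```text
t 36.05 pos [406.7 153.4 176.3] ang -16.98 tilt [ 0.002  0.005 -1.   ] F [-0.6 -0.8 -0.7] gw 0.84
offset m [-0.0647 -0.      0.1314] yaw -0.122 deg -7.0
```

Emit:
jog_arm:
  targets:
    - {"offset":[-0.015,0,0.03],"yaw":-0.06}
    - {"offset":[-0.03,0,0.06],"yaw":-0.122}
    - {"offset":[-0.046,0,0.093],"yaw":-0.122}
    - {"offset":[-0.06,0,0.122],"yaw":-0.122}
    - {"offset":[-0.0647,0,0.131],"yaw":-0.122}
    - {"offset":[-0.0647,0,0.131],"yaw":-0.122}
    - {"offset":[-0.0647,0,0.131],"yaw":-0.122}
    - {"offset":[-0.0647,0,0.131],"yaw":-0.122}
  fingers: 0.063

```text
time_s: 36.72
eef_pos: [383.6, 296.1, 176.8]
ee_rot: [0.706, -0.703, 0.062, -0.063]
force: [-0.6, 0.1, -0.3]
grip_width: 0.739
```

```bash
python3 -c "
from h import *
c=snap('scene','s21.png',(360,70,480,240),4)
for t,g in dict(flux=(460,292.8),spray=(383.2,298.3)).items():
        r,bd=pick('scene',c,t,np.array(g),50)
        if r: print(t,fitcyl(c,r['region'],t,*g,3))
go(382.9,297.7,77,-10)"
```

```text
flux (array([456.8048532 , 291.13593929]), np.float64(0.9401747584342957))
spray (array([381.24600716, 296.90967445]), np.float64(0.9503291845321655))
t 36.87 pos [383.5 296.5 177. ] ang -10.11 tilt [ 0.002  0.005 -1.   ] F [-0.1  1.1  0.6] gw 0.735
offset m [-0.001   0.1     0.0005] yaw -0.002 deg -0.1
```

View pics/s21.png

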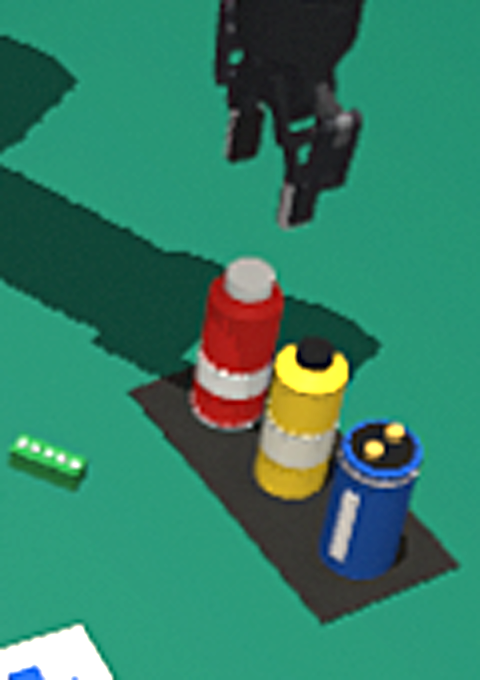

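Emit:
jog_arm:
  targets:
    - {"offset":[-0.001,0.03,0],"yaw":0}
    - {"offset":[-0.001,0.06,0],"yaw":0}
    - {"offset":[-0.001,0.082,0],"yaw":0}
    - {"offset":[-0.001,0.095,0],"yaw":0}
    - {"offset":[-0.001,0.099,0],"yaw":0}
    - {"offset":[-0.001,0.099,0],"yaw":0}
    - {"offset":[-0.001,0.099,0],"yaw":0}
    - {"offset":[-0.001,0.099,0],"yaw":0}

```text
time_s: 37.53
eef_pos: [383.5, 297.3, 79.1]
ee_rot: [0.706, -0.702, 0.061, -0.064]
force: [0.1, 0.4, 0.5]
grip_width: 0.738
```

Emit:
jog_arm:
  targets:
    - {"offset":[0,0,0],"yaw":0}
    - {"offset":[0,0,0],"yaw":0}
    - {"offset":[0,0,0],"yaw":0}
    - {"offset":[0,0,0],"yaw":0}
    - {"offset":[0,0,0],"yaw":0}
    - {"offset":[0,0,0],"yaw":0}
  fingers: 0.03
  grip_force: 45

```text
time_s: 38.03
eef_pos: [384.0, 297.7, 80.6]
ee_rot: [0.707, -0.702, 0.06, -0.064]
force: [-1.1, 0.9, 8.0]
grip_width: 0.558
```

Emit:
jog_arm:
  targets:
    - {"offset":[0,-0.005,0],"yaw":0}
    - {"offset":[0,-0.015,0],"yaw":0}
    - {"offset":[0,-0.03,0],"yaw":0}
    - {"offset":[0,-0.055,0],"yaw":0}
    - {"offset":[0,-0.085,0],"yaw":0}
    - {"offset":[0,-0.115,0],"yaw":0}
    - {"offset":[0,-0.14,0],"yaw":0}
    - {"offset":[0,-0.15,0],"yaw":0}
    - {"offset":[0,-0.15,0],"yaw":0}
    - {"offset":[0,-0.15,0],"yaw":0}
    - {"offset":[0,-0.15,0],"yaw":0}

```text
time_s: 38.95
eef_pos: [382.4, 296.4, 229.0]
ee_rot: [0.706, -0.702, 0.061, -0.064]
force: [0.1, -0.3, -1.2]
grip_width: 0.555
```

```bash
python3 -c "
from h import *
c=snap('scene','s22.png',(360,40,480,240),3)
go(527.9,-100.5,230,-10)"
```

```text
t 39.0 pos [382.4 296.4 229. ] ang -10.13 tilt [ 0.003  0.006 -1.   ] F [-0.2 -0.6 -3. ] gw 0.555
offset m [ 0.213  -0.0028 -0.3651] yaw -0.002 deg -0.1
```

View pics/s22.png

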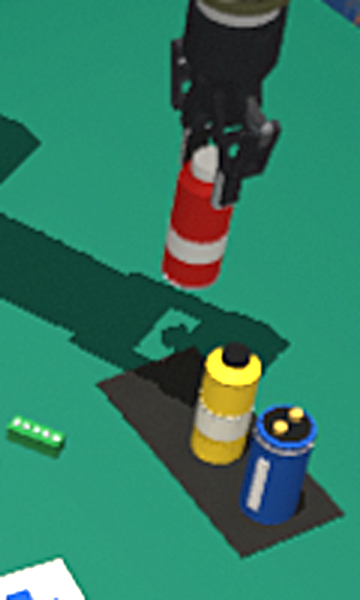

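Emit:
jog_arm:
  targets:
    - {"offset":[0.012,0,-0.02],"yaw":0}
    - {"offset":[0.029,0,-0.05],"yaw":0}
    - {"offset":[0.05,0,-0.085],"yaw":0}
    - {"offset":[0.07,0,-0.12],"yaw":0}
    - {"offset":[0.09,0,-0.155],"yaw":0}
    - {"offset":[0.111,0,-0.19],"yaw":0}
    - {"offset":[0.131,0,-0.225],"yaw":0}
    - {"offset":[0.152,0,-0.26],"yaw":0}
    - {"offset":[0.172,0,-0.295],"yaw":0}
    - {"offset":[0.192,0,-0.33],"yaw":0}
    - {"offset":[0.208,0,-0.357],"yaw":0}
    - {"offset":[0.2135,0,-0.365],"yaw":0}

```text
time_s: 40.0
eef_pos: [528.8, -104.5, 225.3]
ee_rot: [0.706, -0.702, 0.064, -0.064]
force: [-0.0, 0.2, -0.5]
grip_width: 0.557
```

```bash
python3 -c "
from h import *
for i in range(6): ctrl.capture('scene')
go(528.5,-100.4,84,-10)"
```

```text
t 40.3 pos [528.1 -99.  227.1] ang -10.04 tilt [ 0.003  0.006 -1.   ] F [ 0.4 -0.2 -1.3] gw 0.558
offset m [ 0.0004  0.1431 -0.0022] yaw -0.001 deg -0.0
```

Emit:
jog_arm:
  targets:
    - {"offset":[0,0.02,-0.002],"yaw":0}
    - {"offset":[0,0.05,-0.002],"yaw":0}
    - {"offset":[0,0.08,-0.002],"yaw":0}
    - {"offset":[0,0.108,-0.002],"yaw":0}
    - {"offset":[0,0.127,-0.002],"yaw":0}
    - {"offset":[0,0.136,-0.002],"yaw":0}
    - {"offset":[0,0.139,-0.002],"yaw":0}
    - {"offset":[0,0.14,-0.002],"yaw":0}
    - {"offset":[0,0.14,-0.002],"yaw":0}
    - {"offset":[0,0.14,-0.002],"yaw":0}
    - {"offset":[0,0.14,-0.002],"yaw":0}

```text
time_s: 41.22
eef_pos: [528.6, -100.2, 88.1]
ee_rot: [0.706, -0.702, 0.06, -0.063]
force: [0.7, 0.7, -1.7]
grip_width: 0.555
```

```bash
python3 -c "
from h import *
c=snap('scene','s23.png',(270,170,420,310),5)
r,bd=pick('scene',c,'spray',np.array([528,-100]),50)
p,_=tool()
print(bd,fitcyl(c,r['region'],'spray',528,-100,p[2]-77.6))
go(528.5,-100.4,84,-10)"
```

```text
6.352863393043747 (array([ 529.79483414, -105.78998947]), np.float64(0.71940678358078))
t 41.32 pos [ 528.4 -100.2   87.7] ang -10.04 tilt [ 0.004  0.006 -1.   ] F [-0.1  0.4 -1.5] gw 0.561
offset m [ 0.0001  0.0037 -0.0002] yaw -0.001 deg -0.0
```

View pics/s23.png

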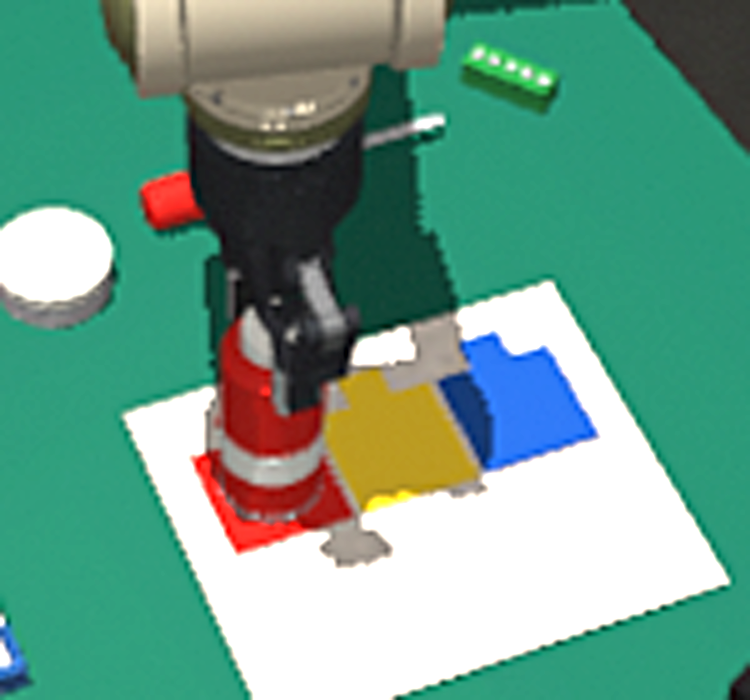

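Emit:
jog_arm:
  targets:
    - {"offset":[0,0.001,0],"yaw":0}
    - {"offset":[0,0.002,0],"yaw":0}
    - {"offset":[0,0.0025,0],"yaw":0}
    - {"offset":[0,0.003,0],"yaw":0}
    - {"offset":[0,0.003,0],"yaw":0}
    - {"offset":[0,0.003,0],"yaw":0}

```text
time_s: 41.82
eef_pos: [528.4, -100.2, 84.7]
ee_rot: [0.707, -0.702, 0.061, -0.063]
force: [-0.3, -0.2, -1.2]
grip_width: 0.553
```

Emit:
jog_arm:
  targets:
    - {"offset":[0,0.0005,0],"yaw":0}
    - {"offset":[0,0.001,0],"yaw":0}
    - {"offset":[0,0.0015,0],"yaw":0}
    - {"offset":[0,0.0015,0],"yaw":0}

```text
time_s: 42.15
eef_pos: [528.5, -100.3, 83.8]
ee_rot: [0.706, -0.702, 0.06, -0.063]
force: [-1.8, 0.9, 3.9]
grip_width: 0.555
```

Emit:
jog_arm:
  targets:
    - {"offset":[0,0,0],"yaw":0}
    - {"offset":[0,0,0],"yaw":0}
    - {"offset":[0,0,0],"yaw":0}
    - {"offset":[0,-0.01,0],"yaw":0}
    - {"offset":[0,-0.03,0],"yaw":0}
    - {"offset":[0,-0.06,0],"yaw":0}
    - {"offset":[0,-0.085,0],"yaw":0}
    - {"offset":[0,-0.095,0],"yaw":0}
    - {"offset":[0,-0.095,0],"yaw":0}
    - {"offset":[0,-0.095,0],"yaw":0}
    - {"offset":[0,-0.095,0],"yaw":0}
  fingers: 0.065

```text
time_s: 43.07
eef_pos: [527.5, -100.5, 177.2]
ee_rot: [0.707, -0.702, 0.061, -0.062]
force: [-0.1, 0.2, -0.5]
grip_width: 0.758
```

```bash
python3 -c "
from h import *
c=snap('scene','s24.png',(270,170,420,310),5)
r,bd=pick('scene',c,'spray',np.array([528,-100]),50)
print(bd,fitcyl(c,r['region'],'spray',528,-100,6))
go(459.5,292.3,178,-10)"
```

```text
116.67014437762414 (array([ 528., -100.]), np.float64(0.0))
t 43.17 pos [ 527.6 -100.6  177.3] ang -10.04 tilt [ 0.002  0.006 -1.   ] F [0.3 0.  0.3] gw 0.76
offset m [-0.1355  0.0017  0.375 ] yaw -0.001 deg -0.0
```

View pics/s24.png

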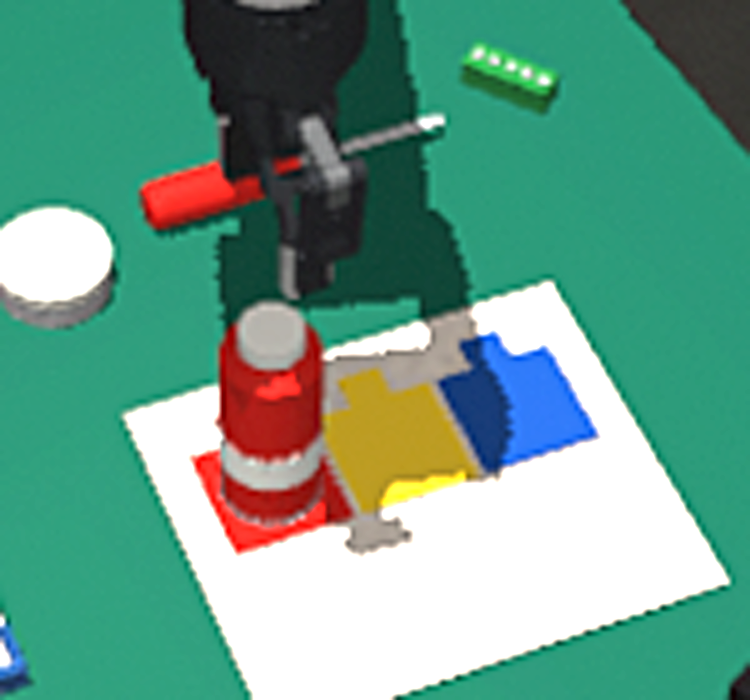

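Emit:
jog_arm:
  targets:
    - {"offset":[-0.013,0,0.038],"yaw":0}
    - {"offset":[-0.027,0,0.076],"yaw":0}
    - {"offset":[-0.041,0,0.114],"yaw":0}
    - {"offset":[-0.055,0,0.152],"yaw":0}
    - {"offset":[-0.069,0,0.19],"yaw":0}
    - {"offset":[-0.083,0,0.228],"yaw":0}
    - {"offset":[-0.097,0,0.266],"yaw":0}
    - {"offset":[-0.11,0,0.304],"yaw":0}
    - {"offset":[-0.123,0,0.34],"yaw":0}
    - {"offset":[-0.133,0,0.367],"yaw":0}
    - {"offset":[-0.1355,0,0.375],"yaw":0}
    - {"offset":[-0.1355,0,0.375],"yaw":0}
  fingers: 0.063

```text
time_s: 44.17
eef_pos: [458.6, 293.7, 178.7]
ee_rot: [0.707, -0.702, 0.061, -0.061]
force: [0.3, -1.2, -0.4]
grip_width: 0.738
```

```bash
python3 -c "
from h import *
for i in range(4): c=ctrl.capture('scene')
for t,g in dict(flux=(460,292.8),spray=(528,-100)).items():
        r,bd=pick('scene',c,t,np.array(g),50)
        if r: print(t,bd,fitcyl(c,r['region'],t,*g,3 if t=='flux' else 6))
go(459.5,292.3,71,-10)"
```

```text
flux 8.52252282632655 (array([456.2699492 , 291.59076433]), np.float64(0.8853520750999451))
spray 8.21986991688304 (array([ 527.45190804, -102.19448436]), np.float64(0.9636102914810181))
t 44.47 pos [459.9 291.1 179.6] ang -10.14 tilt [ 0.002  0.006 -1.   ] F [-0.6  0.7 -0.1] gw 0.74
offset m [-0.0007  0.1086  0.0004] yaw -0.002 deg -0.1
```

Emit:
jog_arm:
  targets:
    - {"offset":[-0.001,0.03,0],"yaw":0}
    - {"offset":[-0.001,0.065,0],"yaw":0}
    - {"offset":[-0.001,0.09,0],"yaw":0}
    - {"offset":[-0.001,0.103,0],"yaw":0}
    - {"offset":[-0.001,0.107,0],"yaw":0}
    - {"offset":[-0.001,0.107,0],"yaw":0}
    - {"offset":[-0.001,0.107,0],"yaw":0}
    - {"offset":[-0.001,0.107,0],"yaw":0}

```text
time_s: 45.13
eef_pos: [459.9, 292.0, 74.0]
ee_rot: [0.707, -0.702, 0.061, -0.064]
force: [-0.5, 0.3, 0.2]
grip_width: 0.742
```

Emit:
jog_arm:
  targets:
    - {"offset":[0,0,0],"yaw":0}
    - {"offset":[0,0,0],"yaw":0}
    - {"offset":[0,0,0],"yaw":0}
    - {"offset":[0,0,0],"yaw":0}
    - {"offset":[0,0,0],"yaw":0}
    - {"offset":[0,0,0],"yaw":0}
  fingers: 0.03

```text
time_s: 45.63
eef_pos: [460.6, 292.4, 75.6]
ee_rot: [0.707, -0.701, 0.061, -0.065]
force: [-1.7, 0.4, 8.2]
grip_width: 0.525
```

Emit:
jog_arm:
  targets:
    - {"offset":[0,-0.005,0],"yaw":0}
    - {"offset":[0,-0.015,0],"yaw":0}
    - {"offset":[0,-0.03,0],"yaw":0}
    - {"offset":[0,-0.055,0],"yaw":0}
    - {"offset":[0,-0.085,0],"yaw":0}
    - {"offset":[0,-0.115,0],"yaw":0}
    - {"offset":[0,-0.14,0],"yaw":0}
    - {"offset":[0,-0.15,0],"yaw":0}
    - {"offset":[0,-0.15,0],"yaw":0}
    - {"offset":[0,-0.15,0],"yaw":0}
    - {"offset":[0,-0.15,0],"yaw":0}

```text
time_s: 46.55
eef_pos: [458.9, 290.9, 223.8]
ee_rot: [0.707, -0.702, 0.062, -0.064]
force: [-0.0, -0.6, -2.0]
grip_width: 0.526
```

```bash
python3 -c "
from h import *
c=snap('scene','s25.png',(360,40,480,240),3)
go(539.8,-35.4,228,-10)"
```

```text
t 46.6 pos [459.  290.9 223.8] ang -10.16 tilt [ 0.003  0.007 -1.   ] F [ 0.1  0.8 -1.1] gw 0.524
offset m [ 0.1371 -0.0062 -0.3069] yaw -0.003 deg -0.2
```

View pics/s25.png

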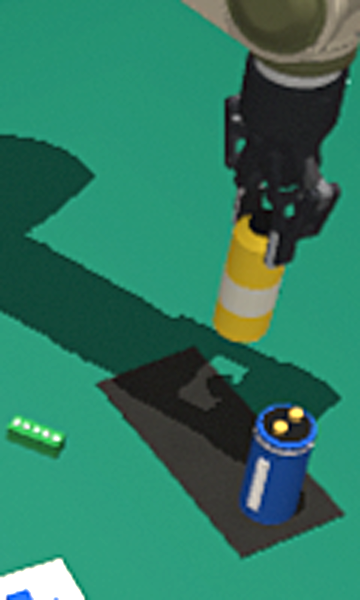

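Emit:
jog_arm:
  targets:
    - {"offset":[0.009,0,-0.02],"yaw":0}
    - {"offset":[0.022,0,-0.05],"yaw":0}
    - {"offset":[0.038,0,-0.085],"yaw":0}
    - {"offset":[0.054,0,-0.12],"yaw":0}
    - {"offset":[0.07,0,-0.155],"yaw":0}
    - {"offset":[0.085,0,-0.19],"yaw":0}
    - {"offset":[0.101,0,-0.225],"yaw":0}
    - {"offset":[0.117,0,-0.26],"yaw":0}
    - {"offset":[0.129,0,-0.288],"yaw":0}
    - {"offset":[0.136,0,-0.303],"yaw":0}
    - {"offset":[0.137,0,-0.307],"yaw":0}
    - {"offset":[0.137,0,-0.307],"yaw":0}

```text
time_s: 47.6
eef_pos: [539.3, -36.1, 220.5]
ee_rot: [0.707, -0.702, 0.063, -0.063]
force: [-1.1, 0.0, -2.6]
grip_width: 0.527
```

```bash
python3 -c "
from h import *
for i in range(6): ctrl.capture('scene')
go(540,-35.4,79,-10)"
```

```text
t 47.9 pos [539.6 -34.4 221.8] ang -10.07 tilt [ 0.003  0.007 -1.   ] F [ 0.2 -0.9 -2.7] gw 0.529
offset m [ 0.0003  0.1428 -0.002 ] yaw -0.001 deg -0.1
```

```bash
python3 -c "
from h import *
go(540,-35.4,79,-10)"
```

```text
t 47.9 pos [539.6 -34.4 221.8] ang -10.07 tilt [ 0.003  0.007 -1.   ] F [ 0.2 -0.9 -2.7] gw 0.529
offset m [ 0.0003  0.1428 -0.002 ] yaw -0.001 deg -0.1
```

Emit:
jog_arm:
  targets:
    - {"offset":[0,0.02,-0.002],"yaw":0}
    - {"offset":[0,0.05,-0.002],"yaw":0}
    - {"offset":[0,0.08,-0.002],"yaw":0}
    - {"offset":[0,0.108,-0.002],"yaw":0}
    - {"offset":[0,0.127,-0.002],"yaw":0}
    - {"offset":[0,0.136,-0.002],"yaw":0}
    - {"offset":[0,0.139,-0.002],"yaw":0}
    - {"offset":[0,0.139,-0.002],"yaw":0}
    - {"offset":[0,0.139,-0.002],"yaw":0}
    - {"offset":[0,0.139,-0.002],"yaw":0}
    - {"offset":[0,0.139,-0.002],"yaw":0}

```text
time_s: 48.82
eef_pos: [540.2, -35.5, 83.8]
ee_rot: [0.707, -0.702, 0.06, -0.064]
force: [0.2, 0.2, -2.0]
grip_width: 0.525
```

```bash
python3 -c "
from h import *
c=snap('scene','s26.png',(270,170,420,310),5)
go(540,-35.4,79,-10)"
```

```text
t 48.87 pos [540.1 -35.5  83.6] ang -10.07 tilt [ 0.005  0.007 -1.   ] F [ 1.4 -0.3 -2. ] gw 0.529
offset m [-0.0001  0.0046  0.    ] yaw -0.001 deg -0.1
```

View pics/s26.png

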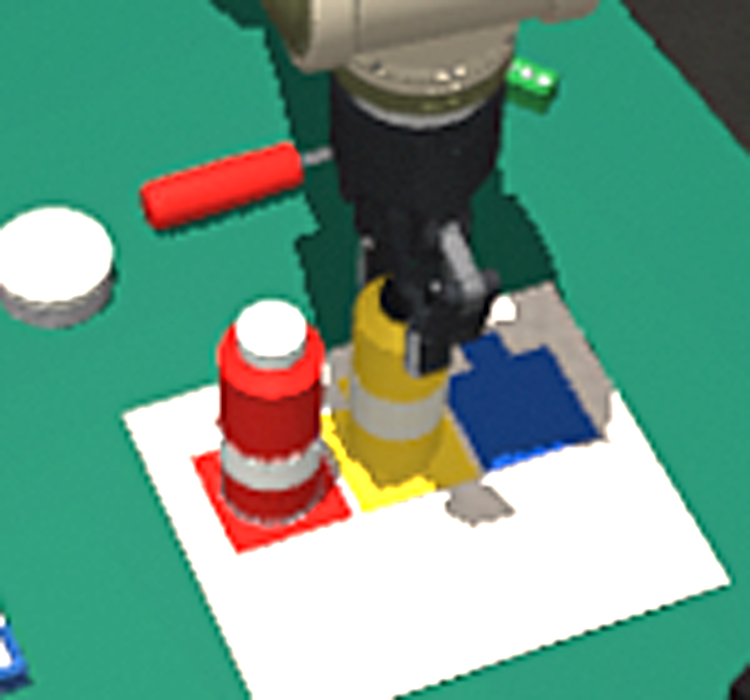

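Well aligned over the yellow pad; creep down.

Emit:
jog_arm:
  targets:
    - {"offset":[0,0.001,0],"yaw":0}
    - {"offset":[0,0.002,0],"yaw":0}
    - {"offset":[0,0.003,0],"yaw":0}
    - {"offset":[0,0.0035,0],"yaw":0}
    - {"offset":[0,0.004,0],"yaw":0}
    - {"offset":[0,0.004,0],"yaw":0}
    - {"offset":[0,0.004,0],"yaw":0}

```text
time_s: 49.45
eef_pos: [540.1, -35.5, 79.6]
ee_rot: [0.707, -0.702, 0.061, -0.063]
force: [-0.1, 0.3, -1.7]
grip_width: 0.523
```

Emit:
jog_arm:
  targets:
    - {"offset":[0,0.0005,0],"yaw":0}
    - {"offset":[0,0.001,0],"yaw":0}
    - {"offset":[0,0.0015,0],"yaw":0}
    - {"offset":[0,0.0015,0],"yaw":0}

```text
time_s: 49.78
eef_pos: [540.2, -35.5, 78.7]
ee_rot: [0.707, -0.702, 0.06, -0.064]
force: [-2.4, 0.1, 5.0]
grip_width: 0.528
```

Emit:
jog_arm:
  targets:
    - {"offset":[0,0,0],"yaw":0}
    - {"offset":[0,0,0],"yaw":0}
    - {"offset":[0,0,0],"yaw":0}
    - {"offset":[0,-0.01,0],"yaw":0}
    - {"offset":[0,-0.03,0],"yaw":0}
    - {"offset":[0,-0.06,0],"yaw":0}
    - {"offset":[0,-0.085,0],"yaw":0}
    - {"offset":[0,-0.095,0],"yaw":0}
    - {"offset":[0,-0.095,0],"yaw":0}
    - {"offset":[0,-0.095,0],"yaw":0}
    - {"offset":[0,-0.095,0],"yaw":0}
  fingers: 0.065

```text
time_s: 50.7
eef_pos: [539.1, -35.9, 172.2]
ee_rot: [0.707, -0.702, 0.061, -0.063]
force: [-0.7, 0.9, 0.4]
grip_width: 0.759
```

```bash
python3 -c "
from h import *
go(537,284.7,174,-10)"
```

```text
t 50.7 pos [539.1 -35.9 172.2] ang -10.07 tilt [ 0.003  0.007 -1.   ] F [-0.7  0.9  0.4] gw 0.759
offset m [-0.0581  0.0005  0.3153] yaw -0.001 deg -0.1
```

Emit:
jog_arm:
  targets:
    - {"offset":[-0.007,0,0.038],"yaw":0}
    - {"offset":[-0.014,0,0.076],"yaw":0}
    - {"offset":[-0.021,0,0.114],"yaw":0}
    - {"offset":[-0.028,0,0.152],"yaw":0}
    - {"offset":[-0.035,0,0.19],"yaw":0}
    - {"offset":[-0.042,0,0.228],"yaw":0}
    - {"offset":[-0.049,0,0.266],"yaw":0}
    - {"offset":[-0.055,0,0.3],"yaw":0}
    - {"offset":[-0.058,0,0.315],"yaw":0}
    - {"offset":[-0.058,0,0.315],"yaw":0}
    - {"offset":[-0.058,0,0.315],"yaw":0}
    - {"offset":[-0.058,0,0.315],"yaw":0}

```text
time_s: 51.7
eef_pos: [536.9, 283.4, 173.4]
ee_rot: [0.707, -0.702, 0.062, -0.062]
force: [-0.4, -0.7, 0.2]
grip_width: 0.766
```

```bash
python3 -c "
from h import *
for i in range(3): c=ctrl.capture('scene')
for t,g in dict(flux=(540,-35.5),capacitor=(537,284.7)).items():
        r,bd=pick('scene',c,t,np.array(g),50)
        if r: print(t,bd,fitcyl(c,r['region'],t,*g,3 if t!='flux' else 6))
go(537,284.7,67,-10)"
```

```text
flux 10.014164193001141 (array([534.88256335, -35.23127198]), np.float64(0.9335088729858398))
capacitor 5.456735189911556 (array([535.58432622, 284.34685658]), np.float64(0.9121654629707336))
t 51.95 pos [537.2 283.6 174.5] ang -10.14 tilt [ 0.003  0.007 -1.   ] F [ 0.2 -0.3 -0.7] gw 0.761
offset m [-0.0006  0.1075  0.0003] yaw -0.002 deg -0.1
```

Emit:
jog_arm:
  targets:
    - {"offset":[-0.001,0.03,0],"yaw":0}
    - {"offset":[-0.001,0.065,0],"yaw":0}
    - {"offset":[-0.001,0.09,0],"yaw":0}
    - {"offset":[-0.001,0.103,0],"yaw":0}
    - {"offset":[-0.001,0.107,0],"yaw":0}
    - {"offset":[-0.001,0.107,0],"yaw":0}
    - {"offset":[-0.001,0.107,0],"yaw":0}
    - {"offset":[-0.001,0.107,0],"yaw":0}

```text
time_s: 52.62
eef_pos: [537.3, 284.6, 69.0]
ee_rot: [0.707, -0.701, 0.061, -0.064]
force: [0.4, -0.3, 0.0]
grip_width: 0.761
```

Emit:
jog_arm:
  targets:
    - {"offset":[0,0,0],"yaw":0}
    - {"offset":[0,0,0],"yaw":0}
    - {"offset":[0,0,0],"yaw":0}
    - {"offset":[0,0,0],"yaw":0}
    - {"offset":[0,0,0],"yaw":0}
    - {"offset":[0,0,0],"yaw":0}
  fingers: 0.03

```text
time_s: 53.12
eef_pos: [537.9, 284.9, 70.7]
ee_rot: [0.708, -0.701, 0.06, -0.065]
force: [-1.3, 0.0, 6.4]
grip_width: 0.562
```

Emit:
jog_arm:
  targets:
    - {"offset":[0,-0.005,0],"yaw":0}
    - {"offset":[0,-0.015,0],"yaw":0}
    - {"offset":[0,-0.03,0],"yaw":0}
    - {"offset":[0,-0.055,0],"yaw":0}
    - {"offset":[0,-0.085,0],"yaw":0}
    - {"offset":[0,-0.115,0],"yaw":0}
    - {"offset":[0,-0.14,0],"yaw":0}
    - {"offset":[0,-0.15,0],"yaw":0}
    - {"offset":[0,-0.15,0],"yaw":0}
    - {"offset":[0,-0.15,0],"yaw":0}
    - {"offset":[0,-0.15,0],"yaw":0}

```text
time_s: 54.03
eef_pos: [536.2, 283.4, 218.7]
ee_rot: [0.707, -0.701, 0.061, -0.064]
force: [-0.6, 0.6, -2.9]
grip_width: 0.564
```

```bash
python3 -c "
from h import *
c=snap('scene','s27.png',(270,60,480,310),2.8)
go(551.3,29.3,220,-10)"
```

```text
t 54.08 pos [536.2 283.4 218.7] ang -10.14 tilt [ 0.004  0.008 -1.   ] F [-0.4 -0.4 -3.1] gw 0.568
offset m [ 0.0596 -0.0032 -0.2475] yaw -0.002 deg -0.1
```

View pics/s27.png

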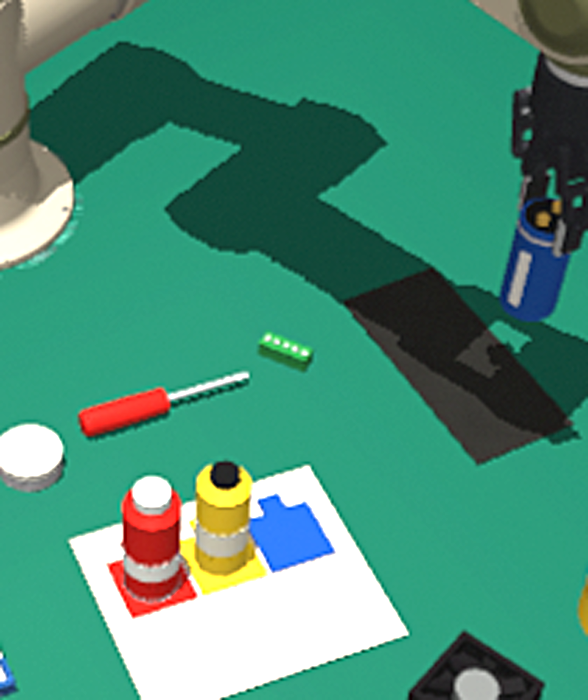

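Emit:
jog_arm:
  targets:
    - {"offset":[0.005,0,-0.02],"yaw":0}
    - {"offset":[0.012,0,-0.05],"yaw":0}
    - {"offset":[0.02,0,-0.085],"yaw":0}
    - {"offset":[0.029,0,-0.12],"yaw":0}
    - {"offset":[0.037,0,-0.155],"yaw":0}
    - {"offset":[0.046,0,-0.19],"yaw":0}
    - {"offset":[0.053,0,-0.22],"yaw":0}
    - {"offset":[0.058,0,-0.24],"yaw":0}
    - {"offset":[0.0596,0,-0.2475],"yaw":0}
    - {"offset":[0.0596,0,-0.2475],"yaw":0}
    - {"offset":[0.0596,0,-0.2475],"yaw":0}
    - {"offset":[0.0596,0,-0.2475],"yaw":0}

```text
time_s: 55.08
eef_pos: [551.1, 30.6, 216.4]
ee_rot: [0.707, -0.701, 0.061, -0.063]
force: [-0.0, 0.1, -2.8]
grip_width: 0.56
```

```bash
python3 -c "
from h import *
for i in range(4): ctrl.capture('scene')
go(551.3,29.3,78,-10)"
```

```text
t 55.28 pos [551.2  30.2 216.7] ang -10.07 tilt [ 0.004  0.008 -1.   ] F [-0.1 -0.6 -2.1] gw 0.564
offset m [-1.000e-04  1.387e-01 -2.000e-03] yaw -0.001 deg -0.1
```

Emit:
jog_arm:
  targets:
    - {"offset":[0,0.02,-0.002],"yaw":0}
    - {"offset":[0,0.05,-0.002],"yaw":0}
    - {"offset":[0,0.08,-0.002],"yaw":0}
    - {"offset":[0,0.108,-0.002],"yaw":0}
    - {"offset":[0,0.127,-0.002],"yaw":0}
    - {"offset":[0,0.136,-0.002],"yaw":0}
    - {"offset":[0,0.138,-0.002],"yaw":0}
    - {"offset":[0,0.138,-0.002],"yaw":0}
    - {"offset":[0,0.138,-0.002],"yaw":0}
    - {"offset":[0,0.138,-0.002],"yaw":0}
    - {"offset":[0,0.138,-0.002],"yaw":0}

```text
time_s: 56.2
eef_pos: [552.0, 29.3, 79.8]
ee_rot: [0.707, -0.702, 0.06, -0.064]
force: [-0.5, -0.3, -2.3]
grip_width: 0.563
```

```bash
python3 -c "
from h import *
c=snap('scene','s28.png',(270,170,420,310),5)
go(551.3,29.3,74,-10)"
```

```text
t 56.25 pos [551.8  29.3  79.6] ang -10.06 tilt [ 0.006  0.008 -1.   ] F [ 1.2 -0.3 -2.6] gw 0.564
offset m [-0.0006  0.0056 -0.0001] yaw -0.001 deg -0.1
```

View pics/s28.png

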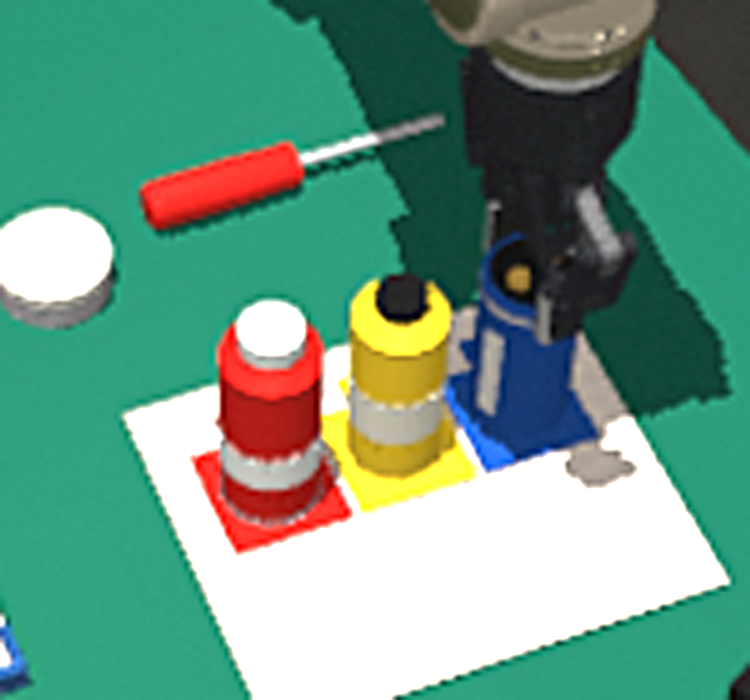

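Emit:
jog_arm:
  targets:
    - {"offset":[0,0.001,0],"yaw":0}
    - {"offset":[0,0.002,0],"yaw":0}
    - {"offset":[0,0.003,0],"yaw":0}
    - {"offset":[0,0.004,0],"yaw":0}
    - {"offset":[0,0.005,0],"yaw":0}
    - {"offset":[0,0.005,0],"yaw":0}
    - {"offset":[0,0.005,0],"yaw":0}

```text
time_s: 56.83
eef_pos: [551.8, 29.3, 74.6]
ee_rot: [0.707, -0.702, 0.06, -0.064]
force: [0.3, 0.6, -3.0]
grip_width: 0.564
```

Emit:
jog_arm:
  targets:
    - {"offset":[0,0.0005,0],"yaw":0}
    - {"offset":[0,0.001,0],"yaw":0}
    - {"offset":[0,0.0015,0],"yaw":0}
    - {"offset":[0,0.0015,0],"yaw":0}

```text
time_s: 57.17
eef_pos: [552.0, 29.3, 73.8]
ee_rot: [0.707, -0.702, 0.06, -0.064]
force: [-3.5, 0.2, 5.7]
grip_width: 0.561
```

Emit:
jog_arm:
  targets:
    - {"offset":[0,0,0],"yaw":0}
    - {"offset":[0,0,0],"yaw":0}
    - {"offset":[0,0,0],"yaw":0}
    - {"offset":[0,-0.01,0],"yaw":0}
    - {"offset":[0,-0.03,0],"yaw":0}
    - {"offset":[0,-0.06,0],"yaw":0}
    - {"offset":[0,-0.09,0],"yaw":0}
    - {"offset":[0,-0.12,0],"yaw":0}
    - {"offset":[0,-0.13,0],"yaw":0}
    - {"offset":[0,-0.13,0],"yaw":0}
    - {"offset":[0,-0.13,0],"yaw":0}
  fingers: 0.065

```text
time_s: 58.08
eef_pos: [551.0, 28.3, 203.5]
ee_rot: [0.707, -0.702, 0.06, -0.064]
force: [-0.7, 0.2, 0.5]
grip_width: 0.761
```

Emit:
jog_arm:
  targets:
    - {"offset":[-0.01,0,0.035],"yaw":0}
    - {"offset":[-0.02,0,0.07],"yaw":0}
    - {"offset":[-0.03,0,0.105],"yaw":0}
    - {"offset":[-0.04,0,0.14],"yaw":0}
    - {"offset":[-0.05,0,0.175],"yaw":0}
    - {"offset":[-0.06,0,0.21],"yaw":0}
    - {"offset":[-0.07,0,0.245],"yaw":0}
    - {"offset":[-0.08,0,0.28],"yaw":0}
    - {"offset":[-0.08,0,0.28],"yaw":0}
    - {"offset":[-0.08,0,0.28],"yaw":0}
    - {"offset":[-0.08,0,0.28],"yaw":0}

```text
time_s: 59.0
eef_pos: [520.8, 317.4, 203.9]
ee_rot: [0.707, -0.702, 0.061, -0.063]
force: [0.5, -0.4, 0.4]
grip_width: 0.761
```

Run:
```python
from h import *
c=snap('scene','s29.png',(190,170,420,350),3.4,gain=1.2)
t=snap('top','t29.png',(200,110,500,330),2.6,gain=1.2)
for n,c in(('scene',c),('top',t)):
    for k,g in dict(capacitor=(551,29.3),flux=(539.3,-35.7),spray=(528,-100.7)).items():
        r,bd=pick(n,c,k,np.array(g),50)
        if r: x,s=fitcyl(c,r['region'],k,*g,6); print(n,k,round(bd),x.round(1),round(s,3))
    for k,g,d in (('meter',(480,-283,-9.3),(120,56,28,6)),('pcb',(604,-299,0),None)):
        r,bd=pick(n,c,k,np.array(g[:2]),10)
        if k=='meter' and r: print(n,k,round(bd),fitbox(c,r['region'],*g,*d))
        elif r: print(n,k,np.round(r['box']))
```

```text
scene capacitor 5 [550.9  28.3] 0.96
scene flux 9 [535.9 -36.5] 0.951
scene spray 11 [ 524.4 -101.2] 0.928
scene meter 6 (array([ 478.8, -283.9,   -9.4]), np.float64(0.961))
scene pcb [260. 318. 280. 344.]
top capacitor 6 [552.4  30.2] 0.948
top flux 4 [539.  -34.2] 0.898
top spray 4 [527.2 -98.4] 0.954
top meter 3 (array([ 481.7, -281.3,   -9.1]), np.float64(0.956))
top pcb [402. 143. 432. 183.]
```

View pics/s29.png

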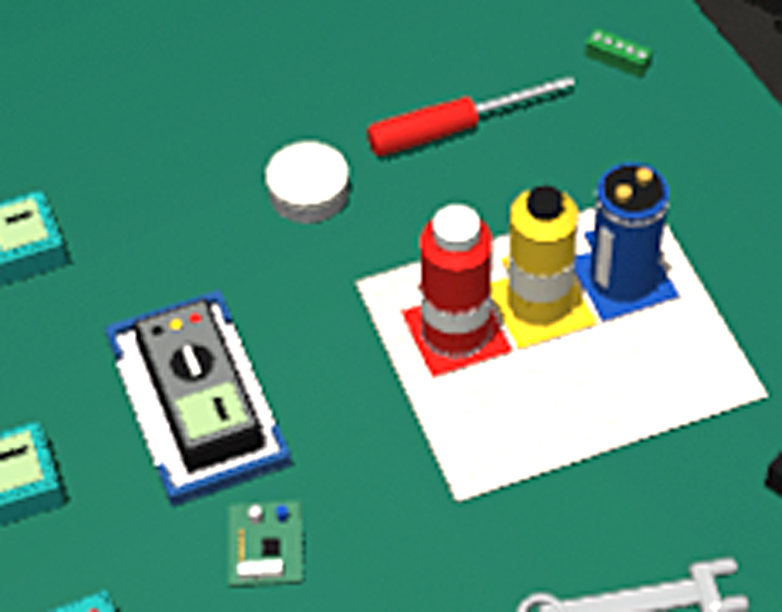

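View pics/t29.png

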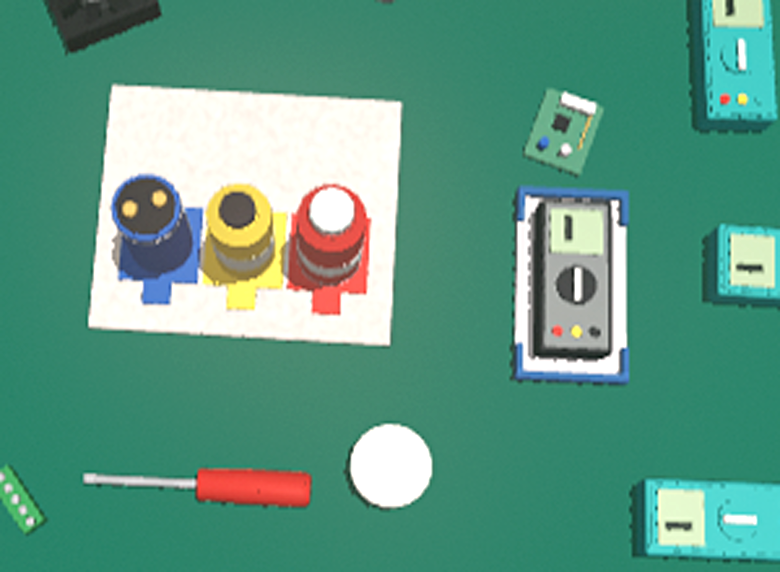

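```bash
python3 -c "
from h import *
print(ctrl.finish_job())"
```

```text
the job is handed in; nothing more can be done
None
```

I handed the job in at about 59 s of the 144 s allowed. I moved the capacitor, flux bottle and spray can to the mat, where a picture showed all three standing together. Then I laid the meter in the cradle and stood the three back on their own pads. I lowered each thing until the wrist force showed contact before letting go.

**Last checks, from both cameras with the arm clear:**
- **Bottles and can:** all three stand upright on the pads of their own colour. Their fitted positions are mostly within about 2 mm of where they started. The spray can read about 3 mm off in the last scene picture, though an earlier fit from the same camera put it within 0.2 mm.
- **Meter:** it lies face up and flat between the blue cheeks, within about 2–3 mm and 0.5° of the cradle's fitted pose.
- **Green circuit board:** it lies where it did at the start, to within the accuracy of the detector.

**What disagreed:**
- **Fingertips:** in the pictures they sat well above where the tool description puts them, about 15 mm behind the TCP with the jaws open. I set the grip heights by picture and contact force instead.
- **Camera fits:** the two cameras differ by 2–3 mm on the same thing.
- **Spray can in the gripper:** one fit, partly hidden by the gripper, was poor and I ignored it.

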